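# Fetch the syringe from behind the medicine bottles

### The job

The syringe lies in the grey supply caddy behind three medicine bottles. Stand all three bottles aside on the yellow mat, then lay the syringe in the middle of the steel dish, lengthwise, and only then put every bottle back on the centre of the pad of its own cap's colour. Keep the bottles upright all the time.

Things in the scene. Friction and masses are not known exactly. Their poses are not given: they have to be found in the camera images.
- vial_brown: brown glass vial with a red cap, 43 mm across and 77 mm tall, standing; loose, about 0.05 kg. Round, so its yaw means nothing. Origin: centre of its underside, z up. It starts on the red pad and belongs there.
- vial_clear: clear glass vial with a blue cap, 43 mm across and 77 mm tall, standing; loose, about 0.05 kg. Round, so its yaw means nothing. Origin: centre of its underside, z up. It starts on the blue pad and belongs there.
- pill_bottle: white plastic pill bottle with a green cap, 43 mm across and 77 mm tall, standing; loose, about 0.05 kg. Round, so its yaw means nothing. Origin: centre of its underside, z up. It starts on the green pad and belongs there.
- syringe: clear plastic syringe, no needle, lying on the caddy plate (6 mm above the table) some 80 mm behind the bottles, roughly along their row; about 0.02 kg. 118 mm long along its y; barrel 12 to 18 mm wide, 18 mm high from y = -46 to +32 mm; flange 30 mm wide at y = +33 mm, then plunger. Origin: underside, middle of the length. The caddy's back lip, 18 mm above the table, is 45 mm or more behind it.
- pad_red: red round pad, 64 mm across, 8 mm thick, fixed on the grey supply caddy (base plate 6 mm thick), top face 14 mm above the table. Place of the brown vial with red cap. Origin: centre of its underside; its x points to the back of the caddy, its y along the row of three pads, which stand 80 mm apart centre to centre in a random colour order.
- pad_blue: blue round pad, 64 mm across, 8 mm thick, fixed on the grey supply caddy (base plate 6 mm thick), top face 14 mm above the table. Place of the clear vial with blue cap. Origin: centre of its underside; its x points to the back of the caddy, its y along the row of three pads, which stand 80 mm apart centre to centre in a random colour order.
- pad_green: green round pad, 64 mm across, 8 mm thick, fixed on the grey supply caddy (base plate 6 mm thick), top face 14 mm above the table. Place of the white pill bottle with green cap. Origin: centre of its underside; its x points to the back of the caddy, its y along the row of three pads, which stand 80 mm apart centre to centre in a random colour order.
- dish: shallow open stainless dish, 120 mm (its x) by 180 mm (its y, the long way), rim 14 mm high, walls and floor 3 mm thick, fixed. Origin: centre of its underside.
- mat: plain yellow mat, 120 mm (its x) by 240 mm (its y), 3 mm thick, fixed on the table: the side area for things put aside. Origin: centre of its underside. It and the dish swap places from start to start. A raised fixed instrument tray, rim 0.24 m above the table, fills the back left: x 0.50 to 0.88, y 0.09 to 0.56 m.
There are look-alikes about, which are no part of the job. Leave any purple look-alike of the pill_bottle alone.

How it is judged:
On the way, in this order (a step that is already met when the one before it is completed fails the run):
1. all three bottles stand released on the yellow mat (x of vial_brown in the frame of mat between -0.045 and 0.045 m and y of vial_brown in the frame of mat between -0.107 and 0.107 m and height (world z) of each of vial_brown, vial_clear, pill_bottle below 0.012 m and angle between each of vial_brown, vial_clear, pill_bottle's own z axis and vertical below 0.1 rad and contact force between the fingers and vial_brown below 0.2 N and x of vial_clear in the frame of mat between -0.045 and 0.045 m and y of vial_clear in the frame of mat between -0.107 and 0.107 m and contact force between the fingers and vial_clear below 0.2 N and x of pill_bottle in the frame of mat between -0.045 and 0.045 m and y of pill_bottle in the frame of mat between -0.107 and 0.107 m and contact force between the fingers and pill_bottle below 0.2 N), for 0.2 s.
2. the syringe lies released in the dish while all three bottles still stand on the mat (all of step 1 and x of syringe in the frame of dish between -0.03 and 0.03 m and y of syringe in the frame of dish between -0.025 and 0.025 m and z of syringe in the frame of dish below 0.01 m and angle between the y axis of syringe and the y axis of dish, either way round below 0.35 rad and contact force between the fingers and syringe below 0.2 N), for 0.2 s.
At the end, for the whole second after the job is handed in: Each bottle stands upright and at rest on the pad of its cap's colour, within 12 mm of the pad's centre; the syringe lies released in the dish, its origin within 30 mm of the dish's centre across it and 25 mm along it and its length within 0.35 rad of the dish's length (horizontal distance between vial_brown and pad_red below 0.012 m and angle between each of vial_brown, vial_clear, pill_bottle's own z axis and vertical below 0.1 rad and z of vial_brown in the frame of pad_red between 0.004 and 0.013 m and horizontal distance between vial_clear and pad_blue below 0.012 m and z of vial_clear in the frame of pad_blue between 0.004 and 0.013 m and horizontal distance between pill_bottle and pad_green below 0.012 m and z of pill_bottle in the frame of pad_green between 0.004 and 0.013 m and x of syringe in the frame of dish between -0.03 and 0.03 m and y of syringe in the frame of dish between -0.025 and 0.025 m and z of syringe in the frame of dish below 0.01 m and angle between the y axis of syringe and the y axis of dish, either way round below 0.35 rad and contact force between the fingers and syringe below 0.2 N and linear speed of each of vial_brown, vial_clear, pill_bottle, syringe below 0.02 m/s); the robot touches nothing.
It fails at once if a bottle is tipped by more than 0.5 rad (angle between any of vial_brown, vial_clear, pill_bottle's own z axis and vertical above 0.5 rad).
It also fails if it takes over 138 s, if anything falls off the work surface, if the arm or the gripper's body presses on something with over 40 N, if the wrist force passes 120 N, or if a joint passes its speed limit or range.

### The arm

A 7-joint arm with a two-finger parallel gripper is mounted at the origin on a cart in front of the work surface, level with it; the furniture and walls round the work are solid. World frame = base frame: x ahead of the robot, y to its left, z up, the work surface at z = 0. Lengths are in m, angles in rad, forces in N, time in s.
With the tool pointing down it reaches from about 0.4 to 0.875 m from the base axis. Payload 19.3 kg.
Tool frame: the origin (TCP) lies at the very end of the fingers, on their centre line; the grasp point (between the pads) lies 19 mm behind it; z points along the fingers, x is the direction in which the jaws open and shut, and the axes are right-handed (so a half turn about z gives the same grasp; the last joint's range is limited). The gripper opens to 85 mm and grips with 20 to 120 N. Pads are 22 mm wide; open, the fingers measure 114 mm over their backs; the gripper's body (76 mm by 85 mm) begins 54 mm behind the grasp point. The pads swing forward as they close: fully open they stand 13 mm farther back than shut.
Start: joints at [-0.07, 0.521, -0.036, 1.599, 0.021, 1.021, -0.113], TCP at [0.625, -0, 0.195] pointing down, gripper open.
Joint ranges: [-2.91, 2.91], [-0.3, 2.13], [-1.5, 1.42], [0.17, 2.43], [-1.26, 4.41], [0.16, 1.93], [-2.52, 2.52]. Speed limits (rad/s): [1.89, 1.89, 2.39, 2.39, 3.01, 3.01, 3.01].

### API

Orientations are given as [roll, pitch, yaw] about the fixed x, y, z axes, in that order (R = Rz(yaw) Ry(pitch) Rx(roll)).
In Python, from workcell import observe, eyes, job_done gives the robot as it stands. The module is installed in compiled form; this text tells all that it offers.
- The arm moves only by the shell command python3 -m pendant 'ROWS' [FORCE]. ROWS is JSON, a list of rows, each an object of numbers: "dx", "dy", "dz": the shift along the tool's x, y, z in mm; "ax", "ay", "az": the turn, a rotation vector about the tool's x, y, z in degrees; "claw": the finger opening in mm, from 0 to 85.4. A call has 1 to 10 rows; each row is the pose to reach, as a shift and turn from the pose commanded when the call began, along the tool's axes at that moment; what a row does not reach only later rows make up. A row lasts 1/12 s, in which the tool goes at most 41.7 mm and 7.16 degrees, less where a joint would pass 70% of its speed; a pose out of reach is approached as far as the arm can. A call with a gripper value outside its range is refused whole. The fingers move at their own pace and stop on an object; FORCE is the grip in N (left out, the last holds). Time passes only in rows, so rows that repeat a pose let the fingers close. It gives the time, the measured TCP pose, the force and the opening at its end, in the units of the state.
- observe(): the state, without advancing time (a new reading comes with each control period).
- eyes.grab_frame(name): name is "scene" or "side" or "wrist"; returns a dict with "image" (480x640x3 uint8, blue, green, red), "fovy" (degrees; the focal length in pixels is half the picture's height over the tangent of half this angle, whatever the lens; pixels are square), "cx", "cy" (the principal point, pixels), "view" (4x4, takes a point from world to camera coordinates). Camera axes: x right, y up, looking along -z (the intrinsics and any distortion apply to the point x, -y, -z); pixel columns grow to the right and rows downward; lengths in m; the calibration is good to about 2 mm. A picture is of the moment at which its call begins. There is no depth.
- job_done(): hands the job in, once; it reports no verdict.
The state is a dict: "clock": time; "qpos": joint angles; "qd": joint speeds; "joint_efforts": joint torques, N m; "position": TCP position; "tool_rot": TCP orientation; "force": force on the tool from outside, world axes, zero at the start; "moment": the same for the moment, N m; "grip_width": finger opening in m.
Only numpy, scipy, OpenCV 4.12 (cv2) and the standard library are available. Lean on these libraries where they do the work, as an engineer would, in place of code of your own. Each camera call takes 0.05 s, during which the arm holds its last target.

## Working session

There is one attempt and no reset: what is moved stays moved. The work goes in short steps, Python scripts to look and compute and a shell command to move; the robot and the scene stay as the last step left them, time stands still between calls to the robot, and variables do not carry over. Pictures are saved under pics/ and viewed, and the job is handed in when it is done.

```bash
mkdir -p pics; python3 - <<'E'
from workcell import observe, eyes
import cv2,numpy as np
s=observe()
for k,v in s.items(): print(k,np.round(v,3).tolist())
for n in ["scene","side","wrist"]:
    f=eyes.grab_frame(n); cv2.imwrite(f"pics/{n}0.png",f["image"])
    print(n,[ (k,np.round(v,3).tolist()) for k,v in f.items() if k!="image"])
E
```

```text
clock 0.0
qpos [-0.07, 0.522, -0.036, 1.6, 0.021, 1.021, -0.113]
qd [-0.0, -0.002, -0.001, 0.001, 0.001, 0.001, -0.0]
joint_efforts [-0.004, -92.711, 1.978, -36.993, 0.018, 0.008, -0.0]
position [0.625, -0.0, 0.195]
tool_rot [3.142, 0.001, 0.0]
force [-1.056, 0.775, -0.307]
moment [0.054, 0.022, -0.002]
grip_width 0.086
scene [('fovy', 49.408), ('cx', 313.176), ('cy', 245.907), ('view', [[0.69, -0.724, 0.0, -0.501], [0.503, 0.479, 0.72, -0.285], [-0.521, -0.496, 0.694, -0.62], [0.0, 0.0, 0.0, 1.0]])]
side [('fovy', 55.724), ('cx', 315.423), ('cy', 239.689), ('view', [[0.461, 0.887, -0.013, -0.17], [-0.422, 0.232, 0.877, 0.259], [0.781, -0.399, 0.481, -1.418], [0.0, 0.0, 0.0, 1.0]])]
wrist [('fovy', 69.021), ('cx', 321.88), ('cy', 241.838), ('view', [[1.0, 0.0, -0.003, -0.624], [-0.001, 0.96, -0.28, 0.036], [0.002, 0.28, 0.96, -0.38], [0.0, 0.0, 0.0, 1.0]])]
```

View pics/scene0.png

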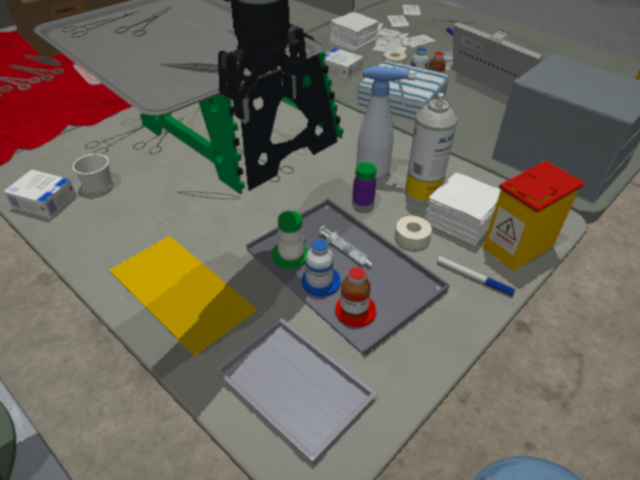

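View pics/side0.png

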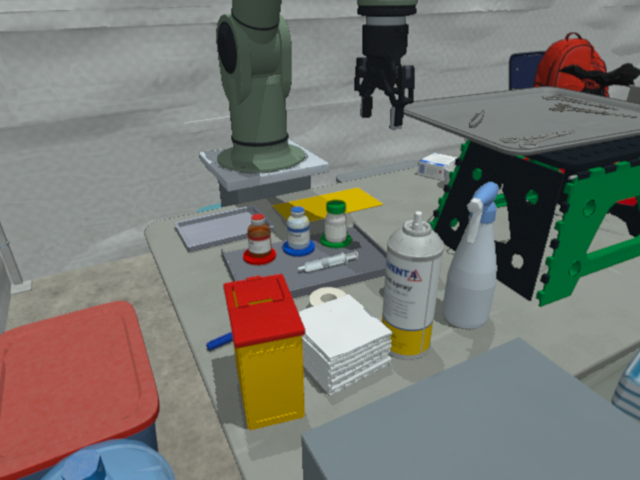

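View pics/wrist0.png

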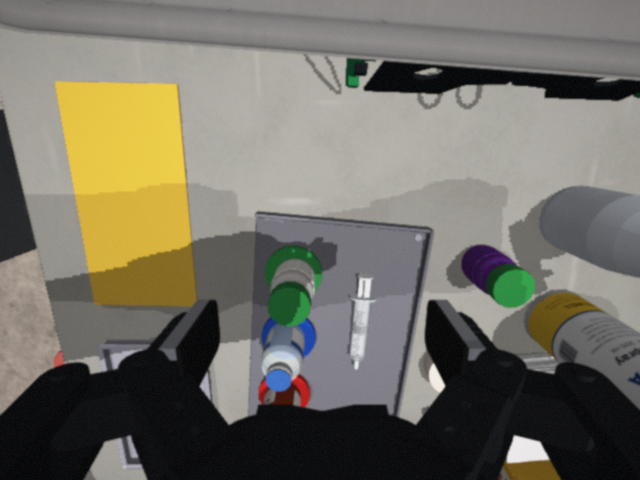

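```bash
cat > h.py <<'E'
import numpy as np, cv2
from workcell import observe, eyes
def grab(n,tag=None):
    f=eyes.grab_frame(n)
    if tag: cv2.imwrite(f"pics/{n}_{tag}.png",f["image"])
    return f
def ray(f,u,v):
    F=240/np.tan(np.radians(f["fovy"])/2); V=np.array(f["view"]); R=V[:3,:3]; c=-R.T@V[:3,3]
    d=R.T@np.array([(u-f["cx"])/F,-(v-f["cy"])/F,-1.]); return c,d
def plane(f,u,v,z):
    c,d=ray(f,u,v); return (c+d*(z-c[2])/d[2])[:2]
def tri(a,b):
    A=np.zeros((3,3));B=np.zeros(3)
    for c,d in (a,b):
        d=d/np.linalg.norm(d);P=np.eye(3)-np.outer(d,d);A+=P;B+=P@c
    X=np.linalg.solve(A,B); return X
def hue(f,lo,hi,s=120,v=50):
    h=cv2.cvtColor(f["image"],cv2.COLOR_BGR2HSV)
    H=h[...,0].astype(int); m=((H>=lo)&(H<=hi)) if lo<=hi else ((H>=lo)|(H<=hi))
    return (m&(h[...,1]>s)&(h[...,2]>v)).astype(np.uint8)*255
def blobs(m,amin=40):
    n,l,st,ce=cv2.connectedComponentsWithStats(m)
    return [(i,st[i].tolist(),ce[i].round(1).tolist()) for i in range(1,n) if st[i][4]>amin],l
E
python3 - <<'E'
from h import *
for n in ["scene","side","wrist"]:
    f=grab(n); print(n,list(f.keys()))
    for c,(a,b) in dict(red=(172,6),green=(50,80),blue=(105,125),yel=(20,32)).items():
        B,_=blobs(hue(f,a,b),60)
        for x in B: print(c,x[1:])
E
```

```text
scene ['image', 'fovy', 'cx', 'cy', 'view']
red ([0, 30, 131, 136, 8684], [45.1, 97.8])
red ([500, 160, 85, 51, 2210], [541.6, 184.3])
red ([349, 267, 16, 13, 169], [356.7, 272.9])
red ([342, 292, 27, 10, 93], [354.7, 298.0])
red ([335, 299, 42, 29, 585], [356.1, 315.3])
green ([324, 74, 7, 19, 76], [327.4, 82.6])
green ([141, 94, 103, 99, 3423], [207.5, 136.6])
green ([282, 97, 17, 12, 70], [289.2, 101.6])
green ([330, 100, 7, 18, 76], [333.2, 107.9])
green ([335, 124, 8, 13, 63], [338.4, 130.1])
green ([356, 162, 20, 18, 313], [365.4, 170.4])
green ([279, 211, 23, 21, 408], [289.8, 221.1])
green ([271, 246, 37, 23, 370], [287.6, 259.5])
blue ([38, 192, 14, 10, 67], [44.8, 196.4])
blue ([312, 239, 16, 12, 142], [319.4, 244.5])
blue ([301, 269, 40, 28, 464], [322.4, 285.7])
blue ([485, 278, 29, 17, 204], [499.3, 286.2])
yel ([406, 173, 38, 28, 545], [420.7, 187.7])
yel ([483, 191, 95, 79, 3140], [529.1, 229.5])
yel ([110, 236, 147, 120, 8556], [183.0, 293.6])
side ['image', 'fovy', 'cx', 'cy', 'view']
red ([534, 34, 72, 57, 2435], [568.5, 64.4])
red ([618, 197, 19, 9, 113], [628.5, 2
[... 1176 characters left out ...]
yel ([235, 336, 70, 94, 5240], [271.4, 381.6])
wrist ['image', 'fovy', 'cx', 'cy', 'view']
red ([54, 351, 10, 17, 115], [58.3, 360.1])
red ([270, 375, 40, 33, 584], [294.7, 392.6])
red ([258, 379, 10, 26, 135], [262.2, 390.9])
green ([346, 60, 15, 27, 236], [351.3, 73.8])
green ([265, 246, 57, 43, 893], [292.2, 261.3])
green ([487, 265, 47, 42, 1465], [510.5, 285.2])
green ([268, 282, 42, 44, 1467], [288.8, 303.8])
blue ([261, 318, 16, 28, 175], [266.8, 329.5])
blue ([298, 319, 17, 38, 372], [307.4, 336.1])
blue ([266, 369, 24, 23, 419], [277.8, 380.0])
yel ([55, 82, 142, 224, 25055], [130.0, 190.3])
yel ([528, 293, 73, 62, 1889], [553.9, 315.7])
yel ([503, 460, 58, 20, 896], [531.4, 470.6])
```

```bash
python3 - <<'E'
from h import *
F={n:grab(n) for n in ["scene","side","wrist"]}
box={'scene':{'red':(330,290,385,330),'green':(265,240,312,270),'blue':(298,262,345,298)},
'side':{'red':(238,245,282,268),'green':(315,230,356,252),'blue':(278,237,318,260)},
'wrist':{'green':(260,240,325,285),'blue':(258,312,320,360)}}
hs=dict(red=(172,6),green=(50,80),blue=(105,125))
for n in box:
  for c,(x0,y0,x1,y1) in box[n].items():
    m=hue(F[n],*hs[c],s=100,v=40); k=np.zeros_like(m);k[y0:y1,x0:x1]=m[y0:y1,x0:x1]
    v,u=np.nonzero(k); P=np.array([plane(F[n],a,b,.014) for a,b in zip(u,v)],np.float32)
    (ce,r)=cv2.minEnclosingCircle(P); print('pad',n,c,np.round(ce,4),round(r,4))
caps={'red':((356.7,272.9),(258.3,216)),'green':((289.8,221.1),(335.5,206.9)),'blue':((319.4,244.5),None)}
for c,(a,b) in caps.items():
    print('cap',c,'z.085',plane(F['scene'],*a,.085).round(4), tri(ray(F['scene'],*a),ray(F['side'],*b)).round(4) if b else '')
for n in ['scene','wrist']:
    m=hue(F[n],20,32);B,l=blobs(m,5000); i=max(B,key=lambda b:b[1][4])[0]
    cn=max(cv2.findContours((l==i).astype(np.uint8),0,1)[0],key=cv2.contourArea)
    P=np.array([plane(F[n],*p[0],.003) for p in cn],np.float32); r=cv2.minAreaRect(P); print('mat',n,r,cv2.boxPoints(r).round(3).tolist())
for nm,pts in dict(scene=[(284,322),(374,396),(310,460),(221,371)]).items():
    for p in pts: print('dish',plane(F[nm],*p,.014).round(3))
im=F['scene']['image']; cv2.imwrite('pics/crop1.png',cv2.resize(im[200:470,210:450],None,fx=2.2,fy=2.2,interpolation=2))
im=F['wrist']['image']; cv2.imwrite('pics/crop2.png',cv2.resize(im[205:385,250:440],None,fx=3.2,fy=3.2,interpolation=2))
E
```

```text
pad scene red [ 0.5756 -0.2274] 0.0375
pad scene green [ 0.5899 -0.0744] 0.0331
pad scene blue [ 0.5827 -0.1488] 0.0369
pad side red [ 0.5845 -0.2328] 0.0351
pad side green [ 0.5999 -0.0751] 0.0349
pad side blue [ 0.5925 -0.1525] 0.036
pad wrist green [ 0.5924 -0.0682] 0.0318
pad wrist blue [ 0.5853 -0.1478] 0.0324
cap red z.085 [ 0.5817 -0.2242] [ 0.5776 -0.2263  0.0911]
cap green z.085 [ 0.5946 -0.0735] [ 0.5958 -0.0724  0.0833]
cap blue z.085 [ 0.5878 -0.1447] 
mat scene ((0.4208144247531891, 0.004911594092845917), (0.2412508875131607, 0.12089353054761887), 88.89356231689453) [[0.3580000102519989, -0.11500000208616257], [0.4790000021457672, -0.11699999868869781], [0.48399999737739563, 0.12399999797344208], [0.3630000054836273, 0.12700000405311584]]
mat wrist ((0.4210277199745178, 0.0063049644231796265), (0.2390020489692688, 0.11998136341571808), 88.91972351074219) [[0.35899999737739563, -0.1120000034570694], [0.4790000021457672, -0.11400000005960464], [0.4830000102519989, 0.125], [0.3630000054836273, 0.12700000405311584]]
dish [ 0.484 -0.17 ]
dish [ 0.481 -0.345]
dish [ 0.361 -0.343]
dish [ 0.365 -0.168]
```

View pics/crop1.png

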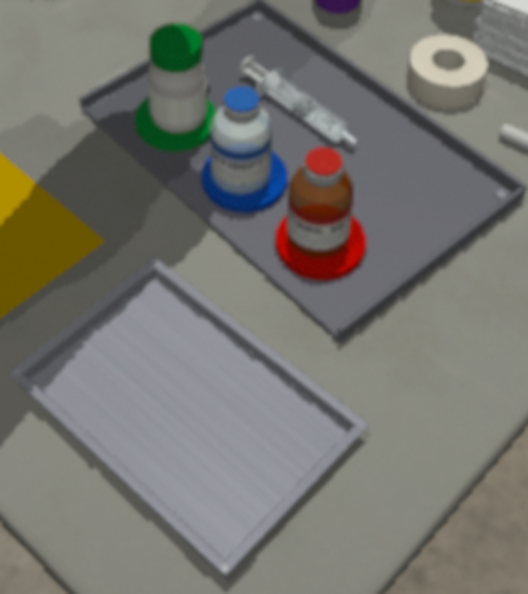

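View pics/crop2.png

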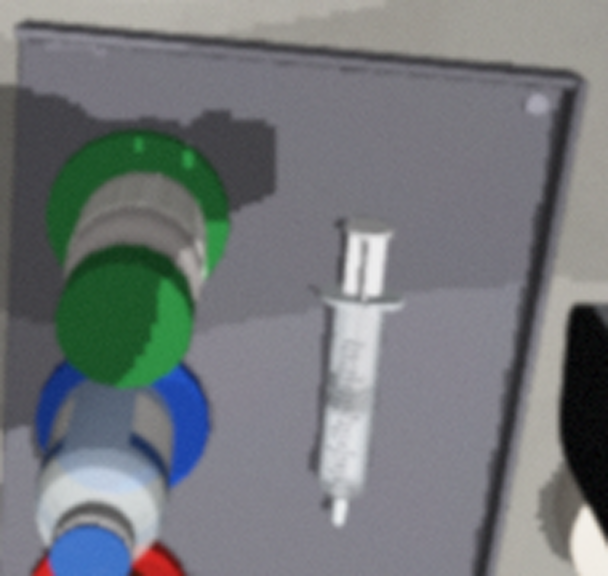

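```bash
python3 - <<'E'
from h import *
f=grab('wrist')
for n,p in dict(green=(288.8,303.8),blue=(277.8,380)).items(): print(n,plane(f,*p,.085).round(4),plane(f,*p,.091).round(4))
# syringe: from crop2 (scale 3.2, off 250,205)
for u,v in [(368,222),(362,300),(338,520),(347,490),(350,395),(328,390),(372,390)]:
    print((u,v),plane(f,250+u/3.2,205+v/3.2,.015).round(4))
print(observe()['position'],observe()['clock'])
E
```

```text
green [ 0.5949 -0.0708] [ 0.5956 -0.0678]
blue [ 0.5821 -0.1523] [ 0.583  -0.1476]
(368, 222) [ 0.6722 -0.0699]
(362, 300) [ 0.6712 -0.0992]
(338, 520) [ 0.6652 -0.189 ]
(347, 490) [ 0.6682 -0.1761]
(350, 395) [ 0.6681 -0.1366]
(328, 390) [ 0.6601 -0.1346]
(372, 390) [ 0.6759 -0.1346]
[ 6.24967890e-01 -1.06663547e-05  1.95450296e-01] 0.5
```

```bash
python3 -m pendant '[{"dx":-31,"dy":70,"claw":85},{"dx":-31,"dy":70},{"dx":-31,"dy":70,"dz":20},{"dx":-31,"dy":70,"dz":50},{"dx":-31,"dy":70,"dz":80},{"dx":-31,"dy":70,"dz":100},{"dx":-31,"dy":70,"dz":100}]' 25; python3 - <<'E'
from h import *
f=grab('wrist','a'); grab('side','a')
E
```

```text
schema error: expected keys dx, dy, dz, ax, ay, az, claw
```

View pics/wrist_a.png

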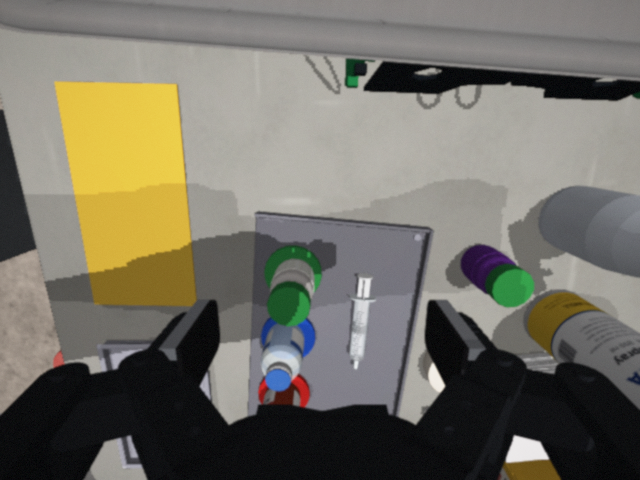

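View pics/side_a.png

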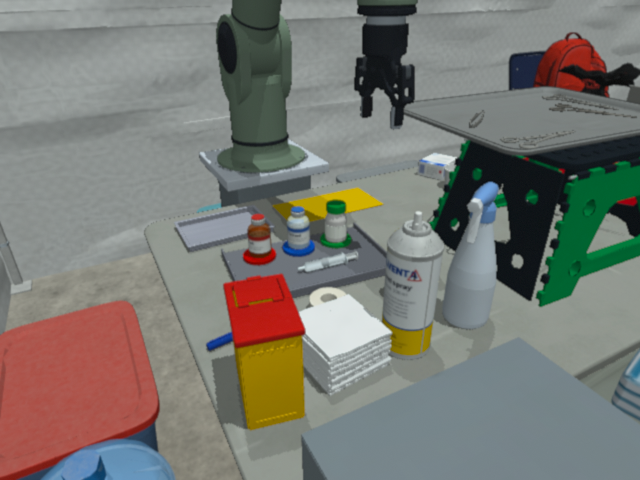

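The call was refused because every row needs all the keys, so nothing moved. In the side view the white pill bottle with the green cap is at (336,222). The wrist view has its cap at (289,304) and the purple look-alike at (497,276). I leave the look-alike alone.

```bash
python3 -m pendant '[{"dx":-31,"dy":70,"dz":0,"ax":0,"ay":0,"az":0,"claw":85},{"dx":-31,"dy":70,"dz":0,"ax":0,"ay":0,"az":0,"claw":85},{"dx":-31,"dy":70,"dz":20,"ax":0,"ay":0,"az":0,"claw":85},{"dx":-31,"dy":70,"dz":50,"ax":0,"ay":0,"az":0,"claw":85},{"dx":-31,"dy":70,"dz":80,"ax":0,"ay":0,"az":0,"claw":85},{"dx":-31,"dy":70,"dz":80,"ax":0,"ay":0,"az":0,"claw":85}]' 25; python3 - <<'E'
from h import *
f=grab('wrist','b'); grab('side','b')
E
```

```text
clock: 1.1
position: [0.5912, -0.0699, 0.1109]
tool_rot: [-3.141, 0.007, -0.0]
force: [-0.2, -0.1, -1.1]
grip_width: 0.0856
```

View pics/wrist_b.png

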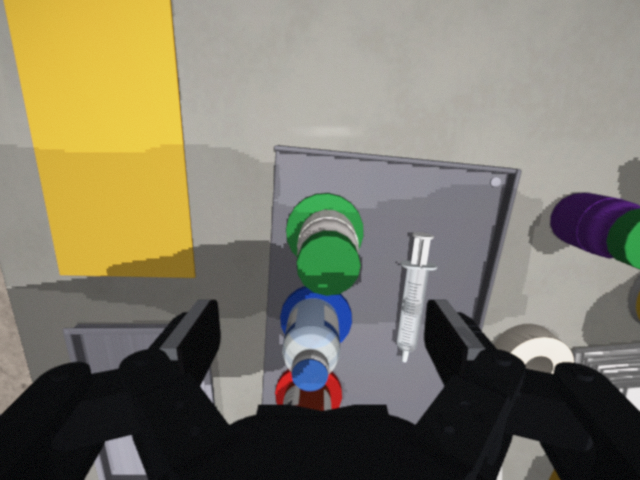

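View pics/side_b.png

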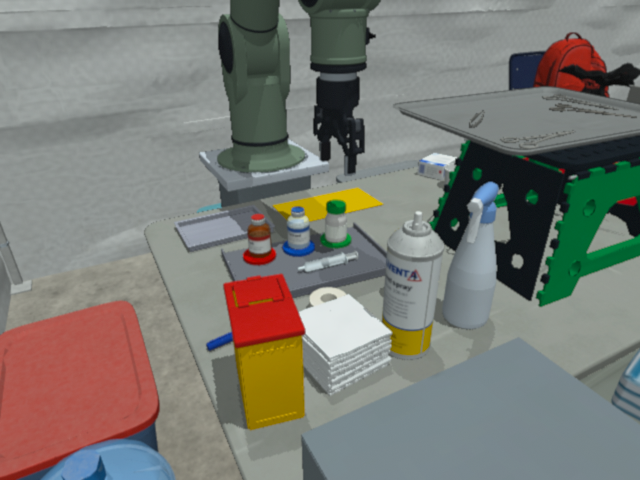

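```bash
cat >> h.py <<'E'
def proj(f,p):
    F=240/np.tan(np.radians(f["fovy"])/2); V=np.array(f["view"]); q=V[:3,:3]@np.array(p)+V[:3,3]
    return (f["cx"]+F*q[0]/-q[2], f["cy"]-F*q[1]/-q[2])
E
python3 - <<'E'
from h import *
o=observe(); print(o['position'],o['clock'],o['qpos'])
for n in ['side','scene','wrist']:
    f=grab(n,'c'); print(n,np.round(proj(f,o['position']),1),np.round(proj(f,[.594,-.07,.091]),1), np.round(proj(f,[.594,-.07,.014]),1))
    if n=='wrist':
        print(f['view'].round(3).tolist()); print(plane(f,330,262,.091),plane(f,330,262,.085))
        for c,b,hs in (('g',(280,185,370,232),(50,80)),('b',(275,285,355,345),(105,125))):
            m=hue(f,*hs,s=100,v=40); x0,y0,x1,y1=b;k=np.zeros_like(m);k[y0:y1,x0:x1]=m[y0:y1,x0:x1]
            v,u=np.nonzero(k); P=np.array([plane(f,a,b,.014) for a,b in zip(u,v)],np.float32); print(c,cv2.minEnclosingCircle(P))
E
```

```text
[ 0.59375372 -0.0700009   0.11564734] 1.2 [ 3.98037533e-02  5.72464191e-01 -3.09451037e-02  1.74496235e+00
  2.27726969e-02  8.25918535e-01 -1.69391423e-03]
side [336.3 190.8] [336.3 202.6] [335.9 237.4]
scene [287.2 205.6] [287.9 217.5] [289.4 251.8]
wrist [319.3 275.9] [320. 261.] [320.4 230.2]
[[1.0, 0.0, 0.0, -0.595], [-0.0, 0.96, -0.28, 0.081], [-0.001, 0.28, 0.96, -0.284], [0.0, 0.0, 0.0, 1.0]]
[ 0.60021186 -0.07064882] [ 0.60036319 -0.07278331]
g ((0.5924739837646484, -0.06859099864959717), 0.03128629922866821)
b ((0.5852950215339661, -0.1476631909608841), 0.032313596457242966)
```

View pics/side_c.png

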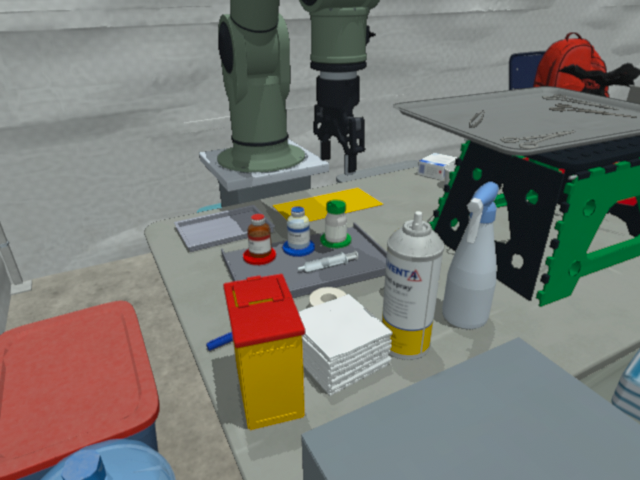

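```bash
python3 -m pendant '[{"dx":1,"dy":0,"dz":20,"ax":0,"ay":0,"az":0,"claw":85},{"dx":1,"dy":0,"dz":40,"ax":0,"ay":0,"az":0,"claw":85},{"dx":1,"dy":0,"dz":60,"ax":0,"ay":0,"az":0,"claw":85},{"dx":1,"dy":0,"dz":80,"ax":0,"ay":0,"az":0,"claw":85},{"dx":1,"dy":0,"dz":80,"ax":0,"ay":0,"az":0,"claw":85},{"dx":1,"dy":0,"dz":80,"ax":0,"ay":0,"az":0,"claw":85}]' 25; python3 - <<'E'
from h import *
f=grab('wrist'); g=grab('side'); h=grab('scene')
i=[x['image'] for x in (f,g,h)]
o=np.hstack([cv2.resize(i[1][130:290,230:400],(390,367)),cv2.resize(i[2][150:310,210:380],(390,367))]); cv2.imwrite('pics/d.png',o);cv2.imwrite('pics/dw.png',i[0])
E
```

```text
clock: 1.85
position: [0.5953, -0.07, 0.0363]
tool_rot: [3.142, -0.0, 0.0]
force: [0.1, -0.2, -0.1]
grip_width: 0.0853
```

View pics/d.png

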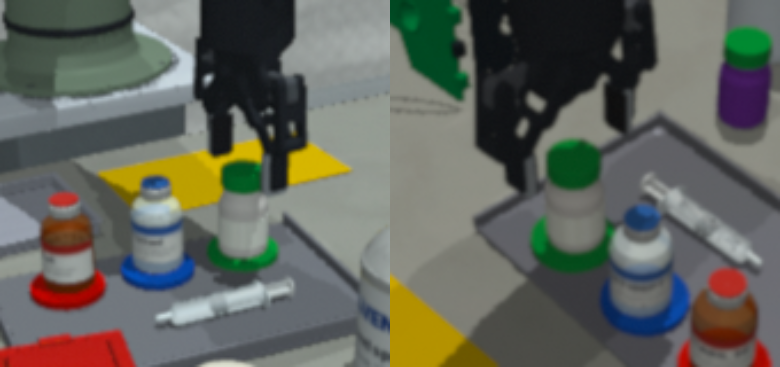

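View pics/dw.png

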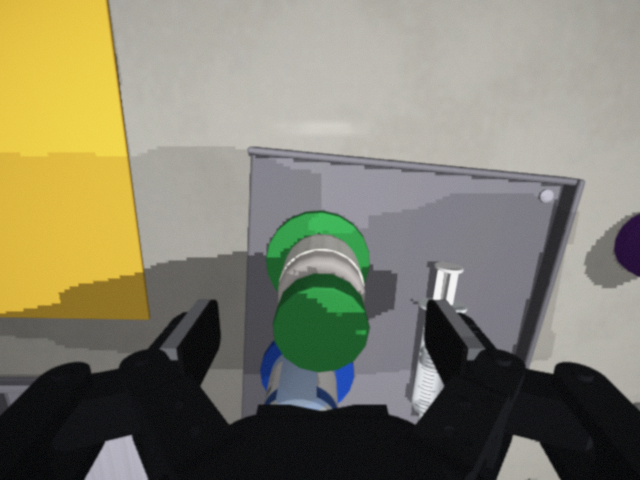

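```bash
python3 - <<'E'
from h import *
s=grab('side');c=grab('scene')
for a,b in (((348.6,212),(310.3,206.7)),((325,196.3),(267.5,232.8))):
    print(tri(ray(s,*a),ray(c,*b)).round(4))
E
```

```text
[ 0.6414 -0.0725  0.089 ]
[ 0.5492 -0.0705  0.0877]
```

Triangulated, the open fingertips sit well above the nominal TCP. I'll lift clear and check in the air where the tips are when partly closed.

```bash
python3 -m pendant '[{"dx":0,"dy":0,"dz":-40,"ax":0,"ay":0,"az":0,"claw":85},{"dx":0,"dy":0,"dz":-80,"ax":0,"ay":0,"az":0,"claw":85},{"dx":0,"dy":0,"dz":-100,"ax":0,"ay":0,"az":0,"claw":43},{"dx":0,"dy":0,"dz":-100,"ax":0,"ay":0,"az":0,"claw":43},{"dx":0,"dy":0,"dz":-100,"ax":0,"ay":0,"az":0,"claw":43},{"dx":0,"dy":0,"dz":-100,"ax":0,"ay":0,"az":0,"claw":43},{"dx":0,"dy":0,"dz":-100,"ax":0,"ay":0,"az":0,"claw":43},{"dx":0,"dy":0,"dz":-100,"ax":0,"ay":0,"az":0,"claw":43}]' 25; python3 - <<'E'
from h import *
o=observe();print(o['position'],o['grip_width'])
f=grab('wrist'); g=grab('side'); h=grab('scene')
for x in (g,h): print(np.round(proj(x,o['position']),1))
i=[x['image'] for x in (f,g,h)]
cv2.imwrite('pics/e.png',np.hstack([cv2.resize(i[1][80:230,260:410],(400,400)),cv2.resize(i[2][60:260,200:400],(400,400))]))
cv2.imwrite('pics/ew.png',i[0])
E
```

```text
clock: 2.77
position: [0.5945, -0.07, 0.1347]
tool_rot: [-3.142, 0.001, 0.0]
force: [-0.2, 0.9, -0.2]
grip_width: 0.0431
[ 0.59451782 -0.06997831  0.13467152] 0.04314993613027307
[336.6 181.6]
[287.2 195.8]
```

View pics/e.png

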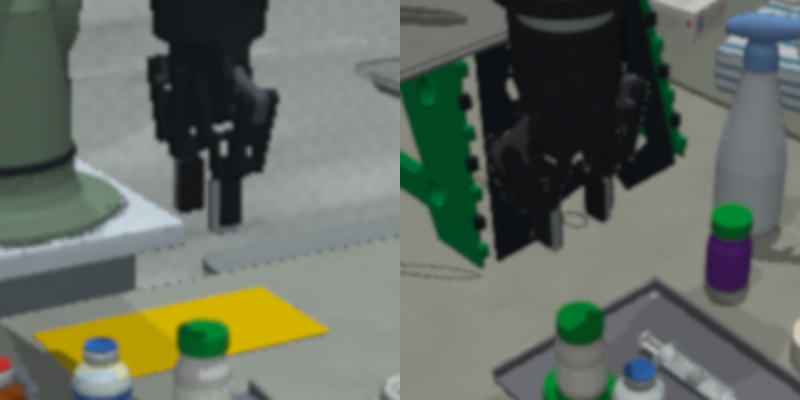

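View pics/ew.png

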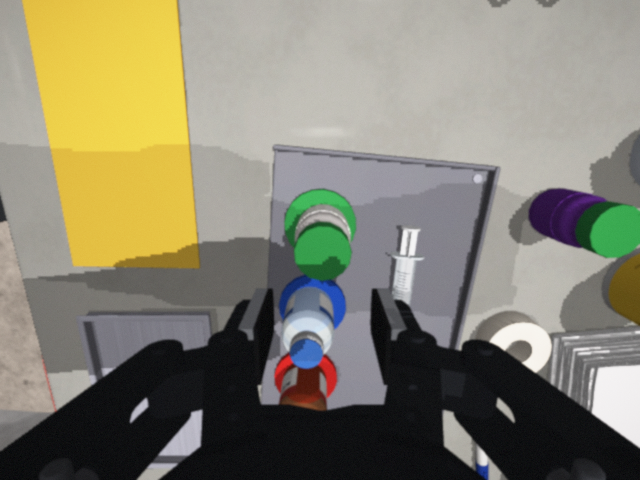

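```bash
python3 - <<'E'
from h import *
s=grab('side');c=grab('scene')
for a,b in (((346,165.5),(300,169)),((330.5,158),(276,182.5))):
    print(tri(ray(s,*a),ray(c,*b)).round(4))
E
```

```text
[ 0.6228 -0.0691  0.1729]
[ 0.5718 -0.0713  0.1741]
```

```bash
python3 -m pendant '[{"dx":0,"dy":0,"dz":0,"ax":0,"ay":0,"az":0,"claw":85},{"dx":0,"dy":0,"dz":0,"ax":0,"ay":0,"az":0,"claw":85},{"dx":0,"dy":0,"dz":30,"ax":0,"ay":0,"az":0,"claw":85},{"dx":0,"dy":0,"dz":60,"ax":0,"ay":0,"az":0,"claw":85},{"dx":0,"dy":0,"dz":90,"ax":0,"ay":0,"az":0,"claw":85},{"dx":0,"dy":0,"dz":110,"ax":0,"ay":0,"az":0,"claw":85},{"dx":0,"dy":0,"dz":120,"ax":0,"ay":0,"az":0,"claw":85},{"dx":0,"dy":0,"dz":120,"ax":0,"ay":0,"az":0,"claw":85}]' 25
python3 -m pendant '[{"dx":0,"dy":0,"dz":4,"ax":0,"ay":0,"az":0,"claw":85},{"dx":0,"dy":0,"dz":8,"ax":0,"ay":0,"az":0,"claw":85},{"dx":0,"dy":0,"dz":8,"ax":0,"ay":0,"az":0,"claw":85}]'
cat > pic.py <<'E'
import sys
from h import *
t=sys.argv[1]; b=[int(x) for x in sys.argv[2:10]] if len(sys.argv)>2 else [230,130,400,300,200,150,370,320]
g=grab('side'); h=grab('scene')
cv2.imwrite(f'pics/{t}.png',np.hstack([cv2.resize(g['image'][b[1]:b[3],b[0]:b[2]],(400,400)),cv2.resize(h['image'][b[5]:b[7],b[4]:b[6]],(400,400))]))
E
python3 pic.py f
```

```text
clock: 3.68
position: [0.5938, -0.0699, 0.0136]
tool_rot: [-3.141, 0.003, 0.0]
force: [0.7, 0.3, 0.2]
grip_width: 0.0851
clock: 3.93
position: [0.5954, -0.07, 0.008]
tool_rot: [3.142, -0.001, -0.0]
force: [0.7, -0.6, -1.0]
grip_width: 0.0849
```

View pics/f.png

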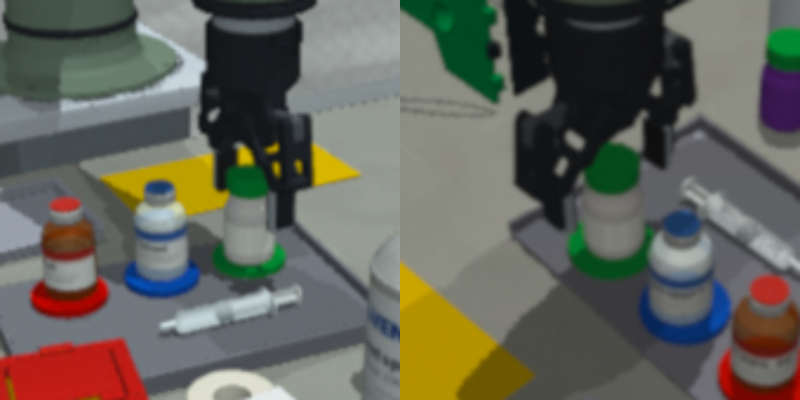

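The fingers straddle the pill bottle, and the tips are about mid-height. I'll lower a little more and close.

```bash
python3 -m pendant '[{"dx":0,"dy":0,"dz":5,"ax":0,"ay":0,"az":0,"claw":85},{"dx":0,"dy":0,"dz":10,"ax":0,"ay":0,"az":0,"claw":85},{"dx":0,"dy":0,"dz":10,"ax":0,"ay":0,"az":0,"claw":35},{"dx":0,"dy":0,"dz":10,"ax":0,"ay":0,"az":0,"claw":35},{"dx":0,"dy":0,"dz":10,"ax":0,"ay":0,"az":0,"claw":35},{"dx":0,"dy":0,"dz":10,"ax":0,"ay":0,"az":0,"claw":35},{"dx":0,"dy":0,"dz":10,"ax":0,"ay":0,"az":0,"claw":35},{"dx":0,"dy":0,"dz":10,"ax":0,"ay":0,"az":0,"claw":35}]' 25
python3 pic.py g
```

```text
clock: 4.7
position: [0.5951, -0.07, -0.0023]
tool_rot: [3.142, -0.0, -0.0]
force: [-1.8, -0.1, 3.4]
grip_width: 0.0419
```

View pics/g.png

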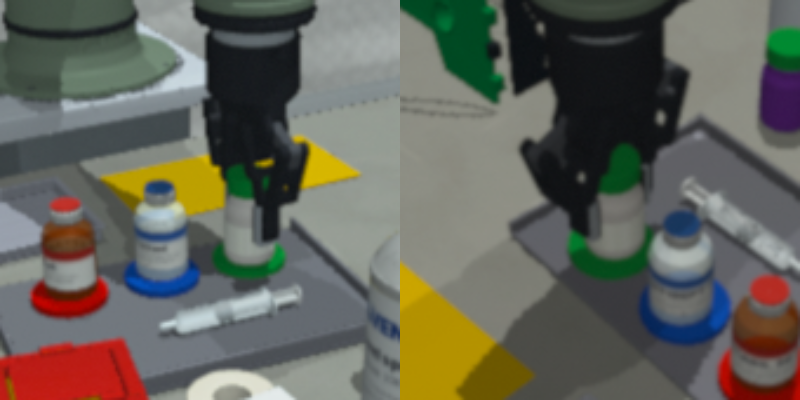

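```bash
python3 -m pendant '[{"dx":0,"dy":0,"dz":-15,"ax":0,"ay":0,"az":0,"claw":35},{"dx":0,"dy":0,"dz":-40,"ax":0,"ay":0,"az":0,"claw":35},{"dx":-20,"dy":-10,"dz":-60,"ax":0,"ay":0,"az":0,"claw":35},{"dx":-45,"dy":-30,"dz":-60,"ax":0,"ay":0,"az":0,"claw":35},{"dx":-75,"dy":-50,"dz":-60,"ax":0,"ay":0,"az":0,"claw":35},{"dx":-105,"dy":-70,"dz":-60,"ax":0,"ay":0,"az":0,"claw":35},{"dx":-130,"dy":-90,"dz":-60,"ax":0,"ay":0,"az":0,"claw":35},{"dx":-155,"dy":-110,"dz":-60,"ax":0,"ay":0,"az":0,"claw":35},{"dx":-170,"dy":-120,"dz":-60,"ax":0,"ay":0,"az":0,"claw":35},{"dx":-170,"dy":-120,"dz":-60,"ax":0,"ay":0,"az":0,"claw":35}]'
python3 -m pendant '[{"dx":0,"dy":0,"dz":20,"ax":0,"ay":0,"az":0,"claw":35},{"dx":0,"dy":0,"dz":40,"ax":0,"ay":0,"az":0,"claw":35},{"dx":0,"dy":0,"dz":50,"ax":0,"ay":0,"az":0,"claw":35},{"dx":0,"dy":0,"dz":50,"ax":0,"ay":0,"az":0,"claw":35}]'
python3 pic.py i 230 130 400 300 130 160 330 360
```

```text
clock: 5.63
position: [0.422, 0.0519, 0.0576]
tool_rot: [-3.141, 0.002, 0.003]
force: [0.8, 0.9, -0.3]
grip_width: 0.0421
clock: 5.97
position: [0.4244, 0.0496, 0.0059]
tool_rot: [3.141, 0.002, -0.0]
force: [-0.5, -1.3, -0.1]
grip_width: 0.0419
```

View pics/i.png

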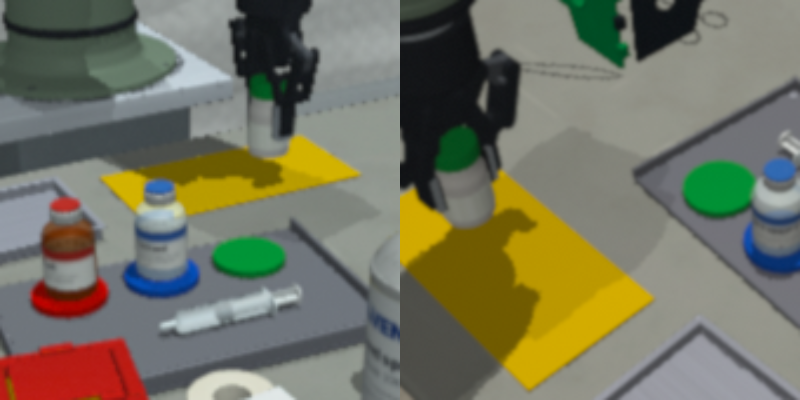

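```bash
python3 -m pendant '[{"dx":0,"dy":0,"dz":6,"ax":0,"ay":0,"az":0,"claw":35},{"dx":0,"dy":0,"dz":12,"ax":0,"ay":0,"az":0,"claw":35},{"dx":0,"dy":0,"dz":16,"ax":0,"ay":0,"az":0,"claw":35},{"dx":0,"dy":0,"dz":18,"ax":0,"ay":0,"az":0,"claw":35},{"dx":0,"dy":0,"dz":18,"ax":0,"ay":0,"az":0,"claw":35},{"dx":0,"dy":0,"dz":18,"ax":0,"ay":0,"az":0,"claw":35}]'
python3 pic.py j 230 130 400 300 130 160 330 360
```

```text
clock: 6.57
position: [0.4249, 0.05, -0.0105]
tool_rot: [3.142, 0.0, -0.0]
force: [-1.2, 0.4, -0.5]
grip_width: 0.0421
```

View pics/j.png

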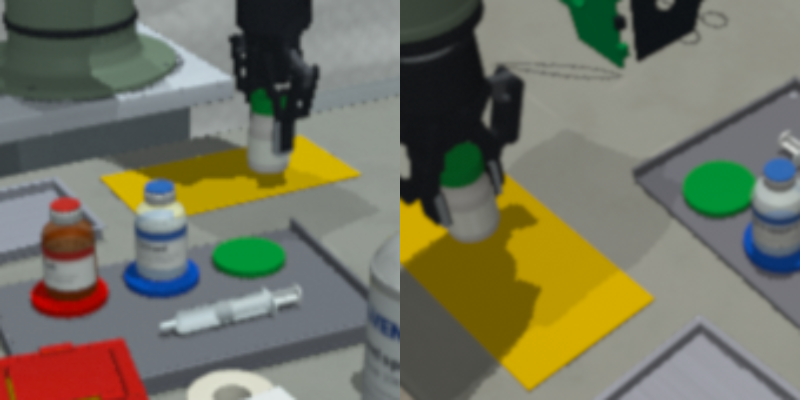

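```bash
python3 -m pendant '[{"dx":0,"dy":0,"dz":1,"ax":0,"ay":0,"az":0,"claw":35},{"dx":0,"dy":0,"dz":2,"ax":0,"ay":0,"az":0,"claw":35},{"dx":0,"dy":0,"dz":2,"ax":0,"ay":0,"az":0,"claw":35}]'
python3 -m pendant '[{"dx":0,"dy":0,"dz":1,"ax":0,"ay":0,"az":0,"claw":35},{"dx":0,"dy":0,"dz":1,"ax":0,"ay":0,"az":0,"claw":35}]'
```

```text
clock: 6.92
position: [0.425, 0.05, -0.0126]
tool_rot: [-3.142, -0.0, -0.0]
force: [-0.3, 0.7, -0.2]
grip_width: 0.042
clock: 7.08
position: [0.425, 0.05, -0.0134]
tool_rot: [-3.142, -0.0, -0.0]
force: [0.2, -0.4, 5.0]
grip_width: 0.0418
```

```bash
python3 -m pendant '[{"dx":0,"dy":0,"dz":0,"ax":0,"ay":0,"az":0,"claw":60},{"dx":0,"dy":0,"dz":0,"ax":0,"ay":0,"az":0,"claw":85},{"dx":0,"dy":0,"dz":0,"ax":0,"ay":0,"az":0,"claw":85},{"dx":0,"dy":0,"dz":0,"ax":0,"ay":0,"az":0,"claw":85},{"dx":0,"dy":0,"dz":-30,"ax":0,"ay":0,"az":0,"claw":85},{"dx":0,"dy":0,"dz":-70,"ax":0,"ay":0,"az":0,"claw":85},{"dx":0,"dy":0,"dz":-110,"ax":0,"ay":0,"az":0,"claw":85},{"dx":0,"dy":0,"dz":-110,"ax":0,"ay":0,"az":0,"claw":85}]'
python3 -m pendant '[{"dx":20,"dy":30,"dz":0,"ax":0,"ay":0,"az":0,"claw":85},{"dx":45,"dy":60,"dz":0,"ax":0,"ay":0,"az":0,"claw":85},{"dx":70,"dy":90,"dz":0,"ax":0,"ay":0,"az":0,"claw":85},{"dx":95,"dy":120,"dz":0,"ax":0,"ay":0,"az":0,"claw":85},{"dx":120,"dy":150,"dz":0,"ax":0,"ay":0,"az":0,"claw":85},{"dx":145,"dy":180,"dz":0,"ax":0,"ay":0,"az":0,"claw":85},{"dx":160,"dy":198,"dz":0,"ax":0,"ay":0,"az":0,"claw":85},{"dx":160,"dy":198,"dz":0,"ax":0,"ay":0,"az":0,"claw":85},{"dx":160,"dy":198,"dz":0,"ax":0,"ay":0,"az":0,"claw":85}]'
python3 - <<'E'
from h import *
f=grab('wrist','k'); g=grab('side','k'); h=grab('scene','k')
for c,b,hs in (('green',(240,100,400,195),(50,80)),('blue',(240,195,400,270),(105,125)),('red',(240,270,400,345),(172,6))):
    m=hue(f,*hs,s=100,v=40); x0,y0,x1,y1=b;k=np.zeros_like(m);k[y0:y1,x0:x1]=m[y0:y1,x0:x1]
    print(c,blobs(k,40)[0])
    v,u=np.nonzero(k); P=np.array([plane(f,a,b,.014) for a,b in zip(u,v)],np.float32)
    if len(P): print(c,cv2.minEnclosingCircle(P))
E
```

```text
clock: 7.75
position: [0.4277, 0.0504, 0.1022]
tool_rot: [-3.14, -0.008, -0.001]
force: [2.0, 0.7, 1.6]
grip_width: 0.085
clock: 8.5
position: [0.5849, -0.1491, 0.0958]
tool_rot: [3.142, 0.001, -0.002]
force: [-0.7, 0.4, -0.1]
grip_width: 0.0851
green [(1, [288, 100, 89, 75, 5583], [332.2, 133.6])]
green ((0.5922670364379883, -0.07004788517951965), 0.03166292980313301)
blue [(1, [282, 196, 81, 67, 1743], [327.1, 219.3]), (5, [297, 251, 42, 19, 610], [317.6, 261.6])]
blue ((0.584454357624054, -0.1494014412164688), 0.03244507685303688)
red [(1, [276, 292, 75, 53, 2809], [314.0, 319.4])]
red ((0.5775543451309204, -0.2266046404838562), 0.03236134722828865)
```

View pics/wrist_k.png

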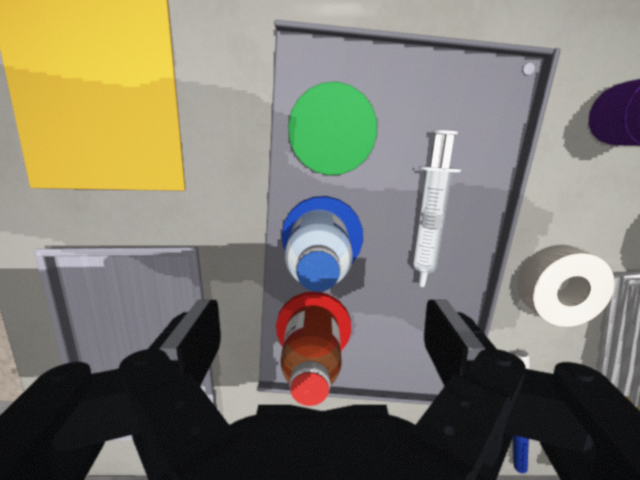

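View pics/scene_k.png

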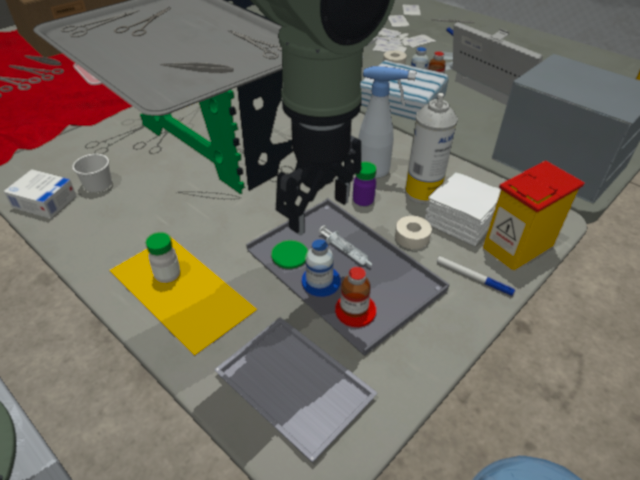

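```bash
python3 -m pendant '[{"dx":0,"dy":0,"dz":25,"ax":0,"ay":0,"az":0,"claw":85},{"dx":0,"dy":0,"dz":50,"ax":0,"ay":0,"az":0,"claw":85},{"dx":0,"dy":0,"dz":75,"ax":0,"ay":0,"az":0,"claw":85},{"dx":0,"dy":0,"dz":95,"ax":0,"ay":0,"az":0,"claw":85},{"dx":0,"dy":0,"dz":99,"ax":0,"ay":0,"az":0,"claw":85},{"dx":0,"dy":0,"dz":99,"ax":0,"ay":0,"az":0,"claw":85},{"dx":0,"dy":0,"dz":99,"ax":0,"ay":0,"az":0,"claw":85}]'
python3 -m pendant '[{"dx":0,"dy":0,"dz":0,"ax":0,"ay":0,"az":0,"claw":35},{"dx":0,"dy":0,"dz":0,"ax":0,"ay":0,"az":0,"claw":35},{"dx":0,"dy":0,"dz":0,"ax":0,"ay":0,"az":0,"claw":35},{"dx":0,"dy":0,"dz":0,"ax":0,"ay":0,"az":0,"claw":35},{"dx":0,"dy":0,"dz":0,"ax":0,"ay":0,"az":0,"claw":35},{"dx":0,"dy":0,"dz":0,"ax":0,"ay":0,"az":0,"claw":35}]'
python3 pic.py l
```

```text
clock: 9.23
position: [0.5853, -0.1476, -0.0015]
tool_rot: [3.142, -0.001, 0.001]
force: [0.9, 0.6, 0.6]
grip_width: 0.085
clock: 9.73
position: [0.5854, -0.1481, -0.0016]
tool_rot: [3.141, -0.001, -0.0]
force: [-2.3, 0.4, 9.3]
grip_width: 0.0425
```

View pics/l.png

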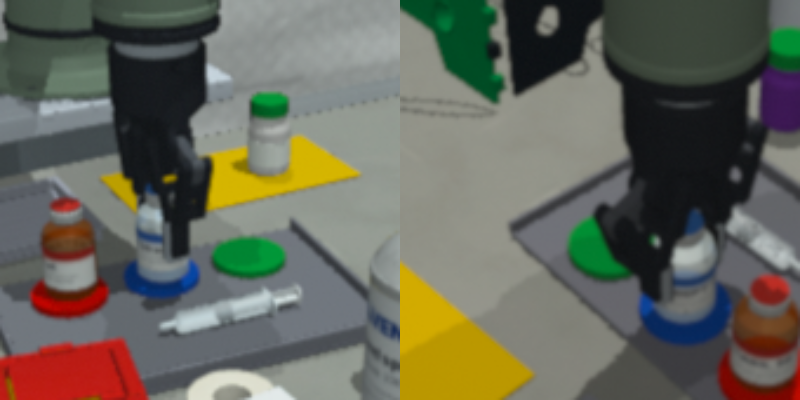

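```bash
python3 -m pendant '[{"dx":0,"dy":0,"dz":-15,"ax":0,"ay":0,"az":0,"claw":35},{"dx":0,"dy":0,"dz":-40,"ax":0,"ay":0,"az":0,"claw":35},{"dx":-20,"dy":-10,"dz":-60,"ax":0,"ay":0,"az":0,"claw":35},{"dx":-45,"dy":-30,"dz":-60,"ax":0,"ay":0,"az":0,"claw":35},{"dx":-75,"dy":-50,"dz":-60,"ax":0,"ay":0,"az":0,"claw":35},{"dx":-105,"dy":-70,"dz":-60,"ax":0,"ay":0,"az":0,"claw":35},{"dx":-130,"dy":-95,"dz":-60,"ax":0,"ay":0,"az":0,"claw":35},{"dx":-150,"dy":-115,"dz":-60,"ax":0,"ay":0,"az":0,"claw":35},{"dx":-160,"dy":-128,"dz":-60,"ax":0,"ay":0,"az":0,"claw":35},{"dx":-160,"dy":-128,"dz":-60,"ax":0,"ay":0,"az":0,"claw":35}]'
python3 -m pendant '[{"dx":0,"dy":0,"dz":20,"ax":0,"ay":0,"az":0,"claw":35},{"dx":0,"dy":0,"dz":45,"ax":0,"ay":0,"az":0,"claw":35},{"dx":0,"dy":0,"dz":60,"ax":0,"ay":0,"az":0,"claw":35},{"dx":0,"dy":0,"dz":66,"ax":0,"ay":0,"az":0,"claw":35},{"dx":0,"dy":0,"dz":68,"ax":0,"ay":0,"az":0,"claw":35},{"dx":0,"dy":0,"dz":68,"ax":0,"ay":0,"az":0,"claw":35}]'
python3 pic.py m 230 130 400 300 130 160 330 360
```

```text
clock: 10.67
position: [0.4231, -0.0177, 0.0579]
tool_rot: [-3.141, 0.001, 0.003]
force: [1.0, -0.2, -0.7]
grip_width: 0.0422
clock: 11.17
position: [0.4252, -0.0203, -0.0104]
tool_rot: [3.141, 0.0, -0.0]
force: [0.6, 0.4, -1.0]
grip_width: 0.0423
```

View pics/m.png

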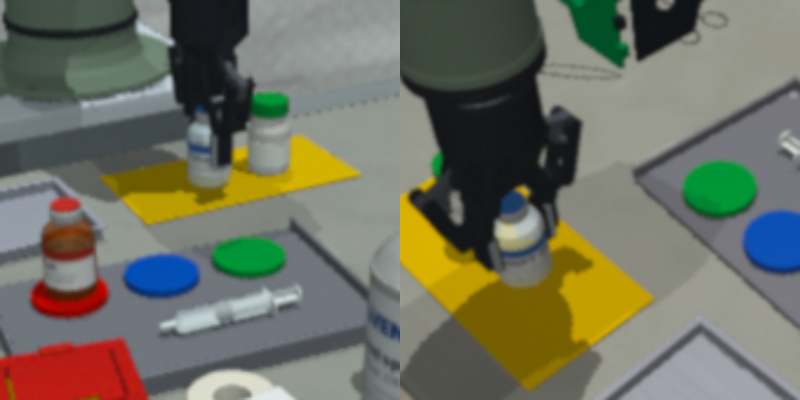

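```bash
python3 -m pendant '[{"dx":0,"dy":0,"dz":1,"ax":0,"ay":0,"az":0,"claw":35},{"dx":0,"dy":0,"dz":2,"ax":0,"ay":0,"az":0,"claw":35},{"dx":0,"dy":0,"dz":2,"ax":0,"ay":0,"az":0,"claw":35}]'
python3 -m pendant '[{"dx":0,"dy":0,"dz":0.5,"ax":0,"ay":0,"az":0,"claw":35},{"dx":0,"dy":0,"dz":0.5,"ax":0,"ay":0,"az":0,"claw":35}]'
```

```text
clock: 11.52
position: [0.4252, -0.02, -0.0122]
tool_rot: [-3.142, -0.001, -0.0]
force: [-0.6, 0.3, -0.1]
grip_width: 0.0424
clock: 11.68
position: [0.4252, -0.02, -0.0127]
tool_rot: [-3.142, -0.001, -0.0]
force: [-2.3, 0.3, 8.7]
grip_width: 0.0422
```

```bash
python3 -m pendant '[{"dx":0,"dy":0,"dz":0,"ax":0,"ay":0,"az":0,"claw":60},{"dx":0,"dy":0,"dz":0,"ax":0,"ay":0,"az":0,"claw":85},{"dx":0,"dy":0,"dz":0,"ax":0,"ay":0,"az":0,"claw":85},{"dx":0,"dy":0,"dz":0,"ax":0,"ay":0,"az":0,"claw":85},{"dx":0,"dy":0,"dz":-30,"ax":0,"ay":0,"az":0,"claw":85},{"dx":0,"dy":0,"dz":-70,"ax":0,"ay":0,"az":0,"claw":85},{"dx":0,"dy":0,"dz":-110,"ax":0,"ay":0,"az":0,"claw":85},{"dx":0,"dy":0,"dz":-110,"ax":0,"ay":0,"az":0,"claw":85}]'
python3 -m pendant '[{"dx":20,"dy":30,"dz":0,"ax":0,"ay":0,"az":0,"claw":85},{"dx":45,"dy":60,"dz":0,"ax":0,"ay":0,"az":0,"claw":85},{"dx":70,"dy":90,"dz":0,"ax":0,"ay":0,"az":0,"claw":85},{"dx":95,"dy":120,"dz":0,"ax":0,"ay":0,"az":0,"claw":85},{"dx":120,"dy":150,"dz":0,"ax":0,"ay":0,"az":0,"claw":85},{"dx":145,"dy":185,"dz":0,"ax":0,"ay":0,"az":0,"claw":85},{"dx":153,"dy":207,"dz":0,"ax":0,"ay":0,"az":0,"claw":85},{"dx":153,"dy":207,"dz":0,"ax":0,"ay":0,"az":0,"claw":85},{"dx":153,"dy":207,"dz":0,"ax":0,"ay":0,"az":0,"claw":85}]'
python3 - <<'E'
from h import *
f=grab('wrist','n'); g=grab('side','n'); h=grab('scene','n')
for c,hs in (('green',(50,80)),('blue',(105,125)),('red',(172,6))):
    m=hue(f,*hs,s=100,v=40); 
    for b in blobs(m,300)[0]:
        l=blobs(m,300)[1]; v,u=np.nonzero(l==b[0]); P=np.array([plane(f,a,q,.014) for a,q in zip(u,v)],np.float32)
        print(c,b[1:],np.round(P.mean(0),4),cv2.minEnclosingCircle(P))
E
```

```text
clock: 12.35
position: [0.4277, -0.02, 0.1027]
tool_rot: [-3.141, -0.008, -0.001]
force: [1.1, -0.2, 0.6]
grip_width: 0.0851
clock: 13.1
position: [0.5776, -0.2282, 0.0963]
tool_rot: [3.142, 0.001, -0.002]
force: [0.2, 0.9, 0.8]
grip_width: 0.0848
green ([296, 0, 97, 58, 4368], [343.7, 23.8]) [ 0.5921 -0.0832] ((0.5922484397888184, -0.0721004381775856), 0.03133748844265938)
blue ([288, 82, 89, 94, 6537], [332.0, 128.6]) [ 0.5848 -0.1488] ((0.5848545432090759, -0.14977602660655975), 0.03182932734489441)
red ([281, 197, 82, 64, 2453], [323.6, 221.6]) [ 0.5789 -0.2162] ((0.5775148868560791, -0.22842176258563995), 0.0319426953792572)
red ([298, 250, 46, 40, 1400], [320.6, 269.6]) [ 0.5765 -0.2553] ((0.5764197111129761, -0.25597596168518066), 0.018040917813777924)
red ([219, 412, 39, 14, 307], [235.8, 416.2]) [ 0.4989 -0.3973] ((0.501217246055603, -0.3932631015777588), 0.017378944903612137)
```

View pics/wrist_n.png

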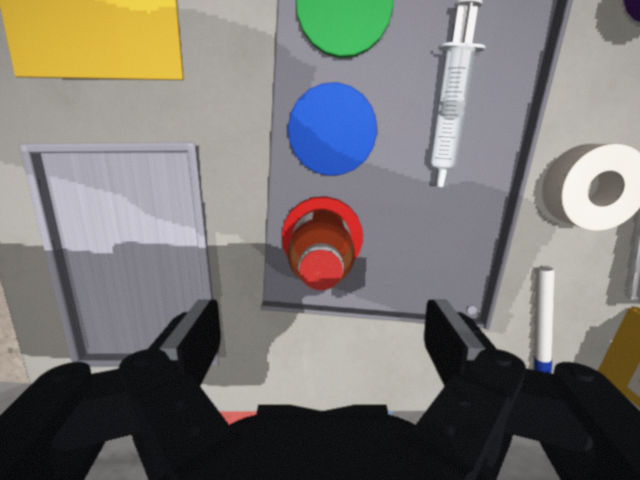

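View pics/scene_n.png

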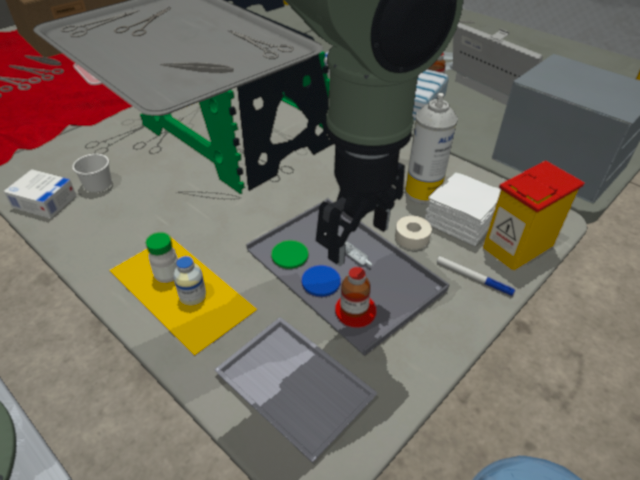

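```bash
python3 -m pendant '[{"dx":0,"dy":0,"dz":25,"ax":0,"ay":0,"az":0,"claw":85},{"dx":0,"dy":0,"dz":50,"ax":0,"ay":0,"az":0,"claw":85},{"dx":0,"dy":0,"dz":75,"ax":0,"ay":0,"az":0,"claw":85},{"dx":0,"dy":0,"dz":95,"ax":0,"ay":0,"az":0,"claw":85},{"dx":0,"dy":0,"dz":99,"ax":0,"ay":0,"az":0,"claw":85},{"dx":0,"dy":0,"dz":99,"ax":0,"ay":0,"az":0,"claw":85},{"dx":0,"dy":0,"dz":99,"ax":0,"ay":0,"az":0,"claw":85}]'
python3 -m pendant '[{"dx":0,"dy":0,"dz":0,"ax":0,"ay":0,"az":0,"claw":35},{"dx":0,"dy":0,"dz":0,"ax":0,"ay":0,"az":0,"claw":35},{"dx":0,"dy":0,"dz":0,"ax":0,"ay":0,"az":0,"claw":35},{"dx":0,"dy":0,"dz":0,"ax":0,"ay":0,"az":0,"claw":35},{"dx":0,"dy":0,"dz":0,"ax":0,"ay":0,"az":0,"claw":35},{"dx":0,"dy":0,"dz":0,"ax":0,"ay":0,"az":0,"claw":35}]'
python3 pic.py o 200 150 370 320 260 200 420 360
```

```text
clock: 13.83
position: [0.5785, -0.2266, -0.001]
tool_rot: [3.141, -0.001, 0.001]
force: [-0.9, 0.4, 0.7]
grip_width: 0.0852
clock: 14.33
position: [0.5784, -0.2272, -0.0011]
tool_rot: [3.141, -0.001, -0.0]
force: [-2.0, 2.0, 8.4]
grip_width: 0.0424
```

View pics/o.png

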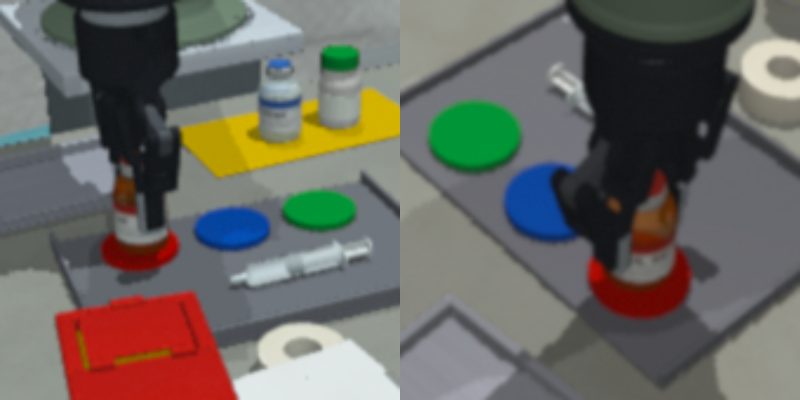

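```bash
python3 -m pendant '[{"dx":0,"dy":0,"dz":-15,"ax":0,"ay":0,"az":0,"claw":35},{"dx":0,"dy":0,"dz":-40,"ax":0,"ay":0,"az":0,"claw":35},{"dx":-20,"dy":-10,"dz":-60,"ax":0,"ay":0,"az":0,"claw":35},{"dx":-45,"dy":-30,"dz":-60,"ax":0,"ay":0,"az":0,"claw":35},{"dx":-75,"dy":-55,"dz":-60,"ax":0,"ay":0,"az":0,"claw":35},{"dx":-105,"dy":-80,"dz":-60,"ax":0,"ay":0,"az":0,"claw":35},{"dx":-130,"dy":-105,"dz":-60,"ax":0,"ay":0,"az":0,"claw":35},{"dx":-145,"dy":-125,"dz":-60,"ax":0,"ay":0,"az":0,"claw":35},{"dx":-153,"dy":-141,"dz":-60,"ax":0,"ay":0,"az":0,"claw":35},{"dx":-153,"dy":-141,"dz":-60,"ax":0,"ay":0,"az":0,"claw":35}]'
python3 -m pendant '[{"dx":0,"dy":0,"dz":20,"ax":0,"ay":0,"az":0,"claw":35},{"dx":0,"dy":0,"dz":45,"ax":0,"ay":0,"az":0,"claw":35},{"dx":0,"dy":0,"dz":60,"ax":0,"ay":0,"az":0,"claw":35},{"dx":0,"dy":0,"dz":66,"ax":0,"ay":0,"az":0,"claw":35},{"dx":0,"dy":0,"dz":69,"ax":0,"ay":0,"az":0,"claw":35},{"dx":0,"dy":0,"dz":69,"ax":0,"ay":0,"az":0,"claw":35}]'
python3 -m pendant '[{"dx":0,"dy":0,"dz":1,"ax":0,"ay":0,"az":0,"claw":35},{"dx":0,"dy":0,"dz":1,"ax":0,"ay":0,"az":0,"claw":35}]'
python3 pic.py p 230 130 400 300 130 160 330 360
```

```text
clock: 15.27
position: [0.4235, -0.0834, 0.0584]
tool_rot: [-3.141, 0.001, 0.003]
force: [1.4, -0.6, -0.9]
grip_width: 0.0421
clock: 15.77
position: [0.4251, -0.0863, -0.011]
tool_rot: [3.141, 0.0, -0.0]
force: [-0.2, 0.3, -0.0]
grip_width: 0.0422
clock: 15.93
position: [0.4256, -0.0862, -0.0113]
tool_rot: [3.141, -0.001, -0.0]
force: [0.8, 0.7, -0.8]
grip_width: 0.0425
```

View pics/p.png

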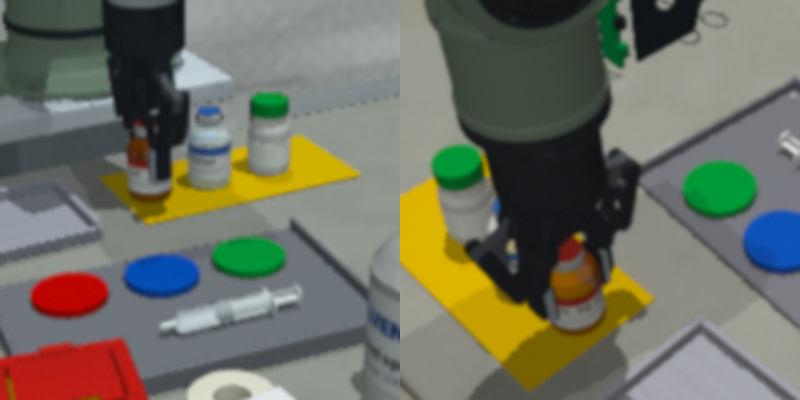

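```bash
python3 -m pendant '[{"dx":0,"dy":0,"dz":0.5,"ax":0,"ay":0,"az":0,"claw":35},{"dx":0,"dy":0,"dz":0.5,"ax":0,"ay":0,"az":0,"claw":35}]'
python3 -m pendant '[{"dx":0,"dy":0,"dz":0.5,"ax":0,"ay":0,"az":0,"claw":35},{"dx":0,"dy":0,"dz":0.5,"ax":0,"ay":0,"az":0,"claw":35}]'
```

```text
clock: 16.2
position: [0.4253, -0.086, -0.0122]
tool_rot: [3.142, -0.001, 0.0]
force: [-1.1, -0.4, 6.4]
grip_width: 0.0423
clock: 16.37
position: [0.4253, -0.0861, -0.0122]
tool_rot: [3.142, -0.001, -0.0]
force: [-4.1, 1.6, 22.3]
grip_width: 0.0424
```

```bash
python3 -m pendant '[{"dx":0,"dy":0,"dz":0,"ax":0,"ay":0,"az":0,"claw":60},{"dx":0,"dy":0,"dz":0,"ax":0,"ay":0,"az":0,"claw":85},{"dx":0,"dy":0,"dz":0,"ax":0,"ay":0,"az":0,"claw":85},{"dx":0,"dy":0,"dz":0,"ax":0,"ay":0,"az":0,"claw":85},{"dx":0,"dy":0,"dz":-30,"ax":0,"ay":0,"az":0,"claw":85},{"dx":0,"dy":0,"dz":-70,"ax":0,"ay":0,"az":0,"claw":85},{"dx":0,"dy":0,"dz":-110,"ax":0,"ay":0,"az":0,"claw":85},{"dx":0,"dy":0,"dz":-110,"ax":0,"ay":0,"az":0,"claw":85}]'
python3 -m pendant '[{"dx":30,"dy":20,"dz":0,"ax":0,"ay":0,"az":0,"claw":85},{"dx":65,"dy":44,"dz":0,"ax":0,"ay":0,"az":0,"claw":85},{"dx":100,"dy":60,"dz":0,"ax":0,"ay":0,"az":0,"claw":85},{"dx":135,"dy":80,"dz":0,"ax":0,"ay":0,"az":0,"claw":85},{"dx":170,"dy":94,"dz":0,"ax":0,"ay":0,"az":0,"claw":85},{"dx":205,"dy":94,"dz":0,"ax":0,"ay":0,"az":0,"claw":85},{"dx":240,"dy":94,"dz":0,"ax":0,"ay":0,"az":0,"claw":85},{"dx":240,"dy":94,"dz":0,"ax":0,"ay":0,"az":0,"claw":60},{"dx":240,"dy":94,"dz":0,"ax":0,"ay":0,"az":0,"claw":60}]'
python3 - <<'E'
from h import *
f=grab('wrist','q'); g=grab('side','q'); h=grab('scene','q')
E
```

```text
clock: 17.03
position: [0.4277, -0.0865, 0.1027]
tool_rot: [3.141, -0.008, -0.001]
force: [2.1, -0.9, 0.5]
grip_width: 0.085
clock: 17.78
position: [0.6657, -0.1795, 0.0958]
tool_rot: [-3.141, 0.001, 0.001]
force: [-1.2, -0.7, -0.9]
grip_width: 0.0637
```

View pics/wrist_q.png

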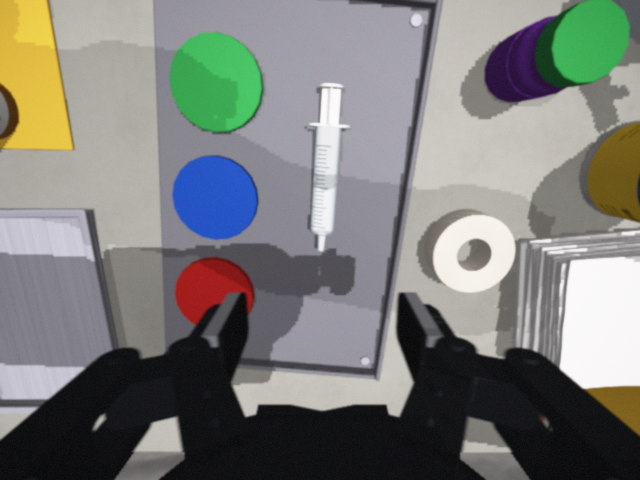

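View pics/scene_q.png

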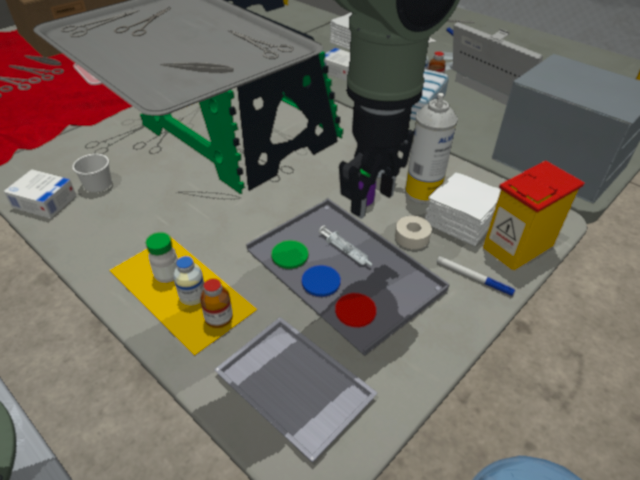

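All three bottles stand on the mat, at about (162,257), (189,283) and (216,304) in the scene view. The syringe in the wrist view runs from its plunger at (331,85) over the flange at (328,126) to the tip at (320,250).

```bash
python3 - <<'E'
from h import *
f=grab('wrist'); s=observe(); print(s['position'])
for u,v,z in [(331,85,.015),(328,126,.018),(325,178,.015),(321,234,.015),(320,250,.015)]: print(plane(f,u,v,z).round(4))
for c,hs in (('green',(50,80)),('blue',(105,125)),('red',(172,6))):
    m=hue(f,*hs,s=100,v=40); 
    for b in blobs(m,1000)[0]:
        l=blobs(m,300)[1]; v,u=np.nonzero(l==b[0]); P=np.array([plane(f,a,q,.014) for a,q in zip(u,v)],np.float32)
        print(c,np.round(cv2.minEnclosingCircle(P)[0],4),cv2.minEnclosingCircle(P)[1])
E
```

```text
[ 0.66415628 -0.18025604  0.09708657]
[ 0.6703 -0.0721]
[ 0.6683 -0.0989]
[ 0.6663 -0.1351]
[ 0.6633 -0.1778]
[ 0.6626 -0.1907]
green [ 0.8385 -0.0463] 0.03084576316177845
green [ 0.5932 -0.0706] 0.03185027465224266
blue [ 0.5858 -0.1494] 0.03218748793005943
red [ 0.5783 -0.2276] 0.03308362513780594
```

```bash
python3 -m pendant '[{"dx":2,"dy":-25,"dz":0,"ax":0,"ay":0,"az":4,"claw":40},{"dx":2,"dy":-47,"dz":0,"ax":0,"ay":0,"az":4,"claw":40},{"dx":2,"dy":-47,"dz":25,"ax":0,"ay":0,"az":4,"claw":40},{"dx":2,"dy":-47,"dz":50,"ax":0,"ay":0,"az":4,"claw":40},{"dx":2,"dy":-47,"dz":75,"ax":0,"ay":0,"az":4,"claw":40},{"dx":2,"dy":-47,"dz":95,"ax":0,"ay":0,"az":4,"claw":40},{"dx":2,"dy":-47,"dz":102,"ax":0,"ay":0,"az":4,"claw":40},{"dx":2,"dy":-47,"dz":102,"ax":0,"ay":0,"az":4,"claw":40},{"dx":2,"dy":-47,"dz":102,"ax":0,"ay":0,"az":4,"claw":40}]'
python3 pic.py r 250 180 400 330 280 170 410 300; python3 - <<'E'
from h import *
grab('wrist','r')
E
```

```text
clock: 18.73
position: [0.6671, -0.1333, -0.0041]
tool_rot: [3.141, -0.001, -0.07]
force: [-0.7, -0.3, 0.1]
grip_width: 0.04
```

View pics/r.png

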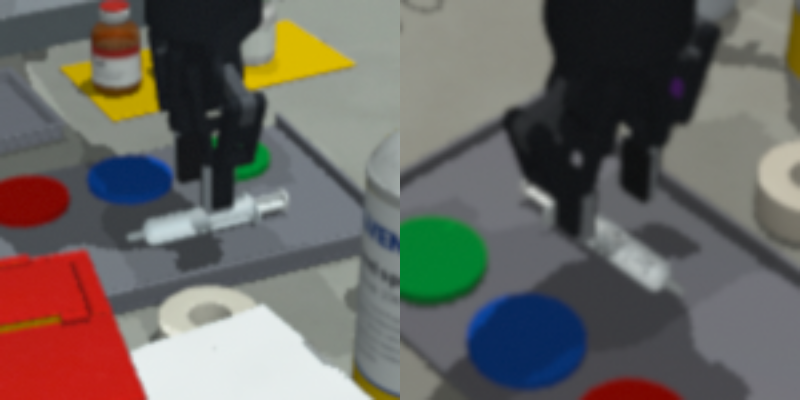

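View pics/wrist_r.png

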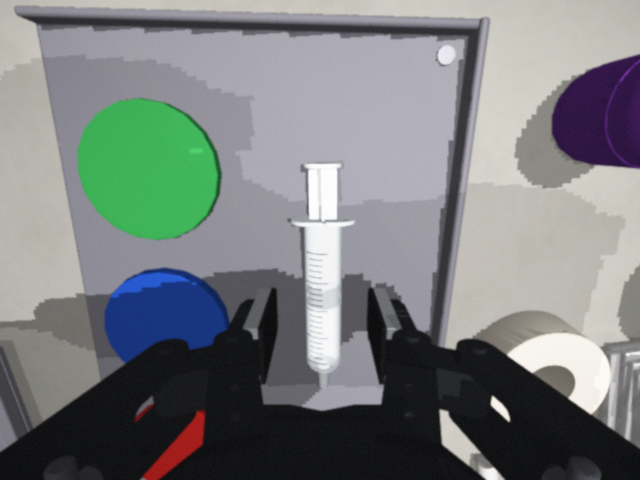

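The syringe is centred and aligned between the jaws. I'll lower in small steps.

```bash
python3 -m pendant '[{"dx":0,"dy":0,"dz":6,"ax":0,"ay":0,"az":0,"claw":40},{"dx":0,"dy":0,"dz":12,"ax":0,"ay":0,"az":0,"claw":40},{"dx":0,"dy":0,"dz":16,"ax":0,"ay":0,"az":0,"claw":40},{"dx":0,"dy":0,"dz":18,"ax":0,"ay":0,"az":0,"claw":40},{"dx":0,"dy":0,"dz":18,"ax":0,"ay":0,"az":0,"claw":40}]'
python3 -m pendant '[{"dx":0,"dy":0,"dz":2,"ax":0,"ay":0,"az":0,"claw":40},{"dx":0,"dy":0,"dz":2,"ax":0,"ay":0,"az":0,"claw":40}]'
python3 pic.py s 250 180 400 330 280 170 410 300
```

```text
clock: 19.3
position: [0.6665, -0.1329, -0.0238]
tool_rot: [-3.141, 0.001, -0.07]
force: [-0.5, 0.3, 0.0]
grip_width: 0.04
clock: 19.47
position: [0.6669, -0.133, -0.0253]
tool_rot: [-3.142, 0.0, -0.07]
force: [-0.3, 0.2, -0.7]
grip_width: 0.0403
```

View pics/s.png

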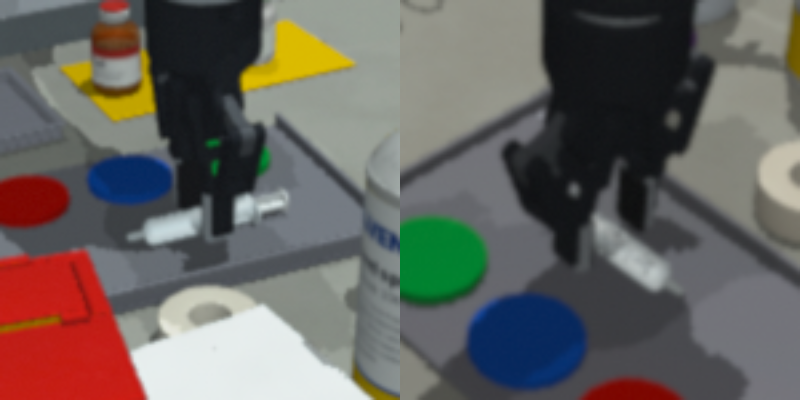

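```bash
python3 -m pendant '[{"dx":0,"dy":0,"dz":0,"ax":0,"ay":0,"az":0,"claw":25},{"dx":0,"dy":0,"dz":0,"ax":0,"ay":0,"az":0,"claw":25},{"dx":0,"dy":0,"dz":0,"ax":0,"ay":0,"az":0,"claw":6},{"dx":0,"dy":0,"dz":0,"ax":0,"ay":0,"az":0,"claw":6},{"dx":0,"dy":0,"dz":0,"ax":0,"ay":0,"az":0,"claw":6},{"dx":0,"dy":0,"dz":0,"ax":0,"ay":0,"az":0,"claw":6}]' 20
python3 pic.py t 250 180 400 330 280 170 410 300; python3 - <<'E'
from h import *
grab('wrist','t')
E
```

```text
clock: 20.07
position: [0.6671, -0.133, -0.0248]
tool_rot: [-3.142, -0.0, -0.07]
force: [-0.5, 0.7, 4.5]
grip_width: 0.0123
```

View pics/t.png

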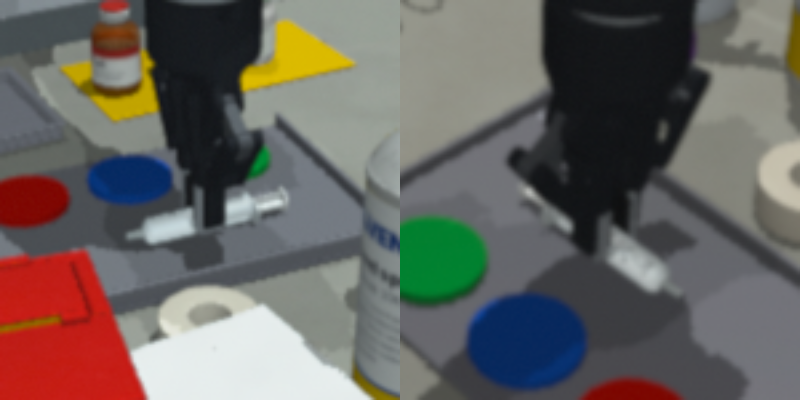

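View pics/wrist_t.png

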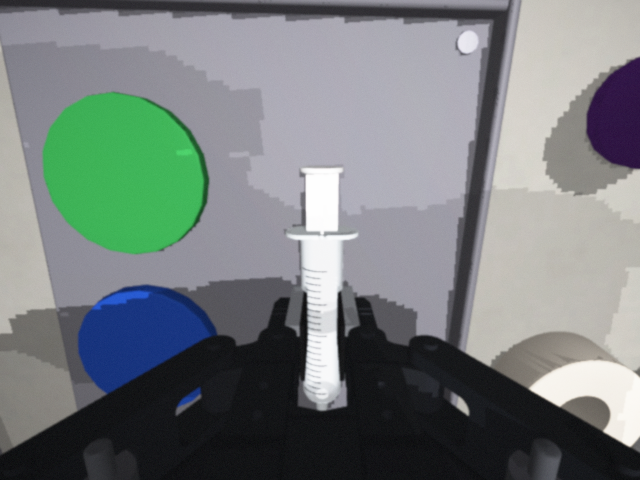

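```bash
python3 -m pendant '[{"dx":0,"dy":0,"dz":-10,"ax":0,"ay":0,"az":0,"claw":6},{"dx":0,"dy":0,"dz":-30,"ax":0,"ay":0,"az":0,"claw":6},{"dx":0,"dy":0,"dz":-60,"ax":0,"ay":0,"az":0,"claw":6},{"dx":-25,"dy":15,"dz":-70,"ax":0,"ay":0,"az":0,"claw":6},{"dx":-55,"dy":35,"dz":-70,"ax":0,"ay":0,"az":0,"claw":6},{"dx":-85,"dy":55,"dz":-70,"ax":0,"ay":0,"az":0,"claw":6},{"dx":-115,"dy":73,"dz":-70,"ax":0,"ay":0,"az":0,"claw":6},{"dx":-145,"dy":90,"dz":-70,"ax":0,"ay":0,"az":-1,"claw":6},{"dx":-175,"dy":107,"dz":-70,"ax":0,"ay":0,"az":-2,"claw":6},{"dx":-205,"dy":124,"dz":-70,"ax":0,"ay":0,"az":-3,"claw":6}]'
python3 - <<'E'
from h import *
f=grab('wrist','u')
E
```

```text
clock: 21.05
position: [0.4523, -0.2429, 0.0456]
tool_rot: [3.141, -0.0, -0.016]
force: [0.9, -0.9, -0.7]
grip_width: 0.0126
```

View pics/wrist_u.png

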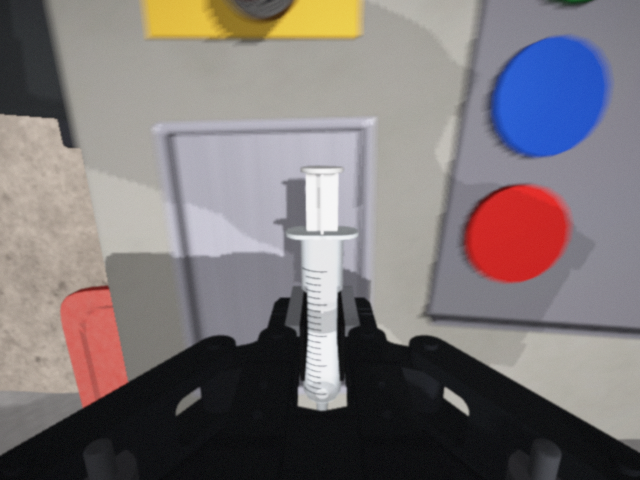

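```bash
python3 - <<'E'
from h import *
f=grab('wrist')
f=dict(f)
cv2.imwrite('pics/v.png',f['image'][100:400,120:420])
o=observe();print(o['position'],o['tool_rot'])
for u,v in [(155,127),(376,120)]: print(plane(f,u,v,.014).round(4))
g=grab('scene');h=g['image'][300:470,200:390];cv2.imwrite('pics/v2.png',cv2.resize(h,None,fx=3.4,fy=3.4,interpolation=2))
E
```

```text
[ 0.44886903 -0.2452824   0.04563808] [ 3.14070486e+00  2.60315017e-03 -2.20651778e-02]
[ 0.3519 -0.1656]
[ 0.4779 -0.1643]
```

View pics/v.png

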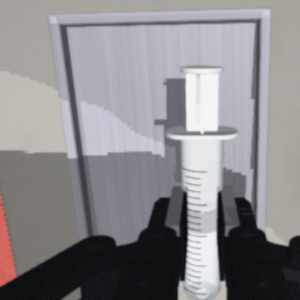

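View pics/v2.png

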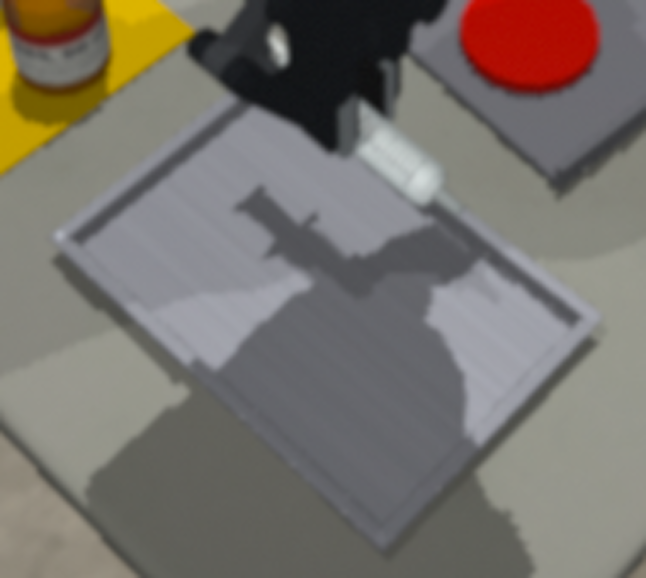

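```bash
python3 -m pendant '[{"dx":-25,"dy":12,"dz":0,"ax":0,"ay":0,"az":0,"claw":6},{"dx":-25,"dy":12,"dz":10,"ax":0,"ay":0,"az":0,"claw":6},{"dx":-25,"dy":12,"dz":30,"ax":0,"ay":0,"az":0,"claw":6},{"dx":-25,"dy":12,"dz":50,"ax":0,"ay":0,"az":0,"claw":6},{"dx":-25,"dy":12,"dz":65,"ax":0,"ay":0,"az":0,"claw":6},{"dx":-25,"dy":12,"dz":69,"ax":0,"ay":0,"az":0,"claw":6},{"dx":-25,"dy":12,"dz":69,"ax":0,"ay":0,"az":0,"claw":6}]'
python3 -m pendant '[{"dx":0,"dy":0,"dz":1,"ax":0,"ay":0,"az":0,"claw":6},{"dx":0,"dy":0,"dz":1,"ax":0,"ay":0,"az":0,"claw":6},{"dx":0,"dy":0,"dz":1,"ax":0,"ay":0,"az":0,"claw":6}]'
python3 pic.py w 160 170 330 340 200 290 390 480
```

```text
clock: 21.78
position: [0.4287, -0.2534, -0.0246]
tool_rot: [-3.141, 0.001, -0.017]
force: [0.1, 0.4, -0.5]
grip_width: 0.0123
clock: 22.03
position: [0.4292, -0.2542, -0.0242]
tool_rot: [3.141, -0.001, -0.017]
force: [-0.6, 1.1, 0.8]
grip_width: 0.0125
```

View pics/w.png

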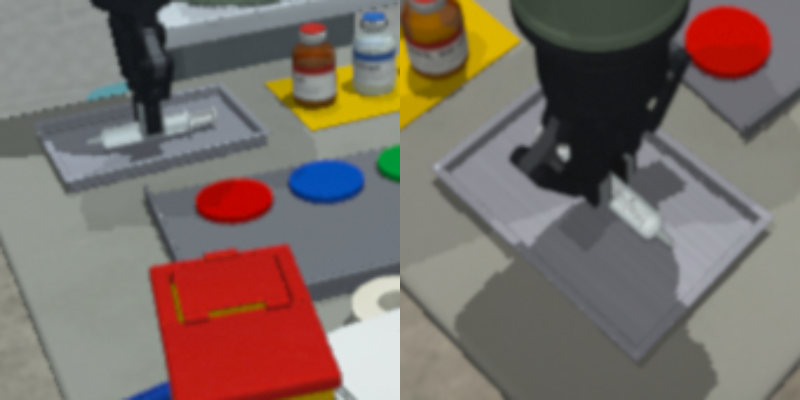

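```bash
python3 -m pendant '[{"dx":-5,"dy":2,"dz":0,"ax":0,"ay":0,"az":0,"claw":6},{"dx":-5,"dy":2,"dz":2,"ax":0,"ay":0,"az":0,"claw":6},{"dx":-5,"dy":2,"dz":2,"ax":0,"ay":0,"az":0,"claw":6},{"dx":-5,"dy":2,"dz":2,"ax":0,"ay":0,"az":0,"claw":6}]'
python3 -m pendant '[{"dx":0,"dy":0,"dz":1,"ax":0,"ay":0,"az":0,"claw":6},{"dx":0,"dy":0,"dz":1,"ax":0,"ay":0,"az":0,"claw":6}]'
```

```text
clock: 22.47
position: [0.4234, -0.256, -0.0271]
tool_rot: [-3.142, 0.0, -0.018]
force: [0.1, -0.5, -0.4]
grip_width: 0.0123
clock: 22.63
position: [0.4237, -0.2559, -0.0279]
tool_rot: [3.142, -0.0, -0.018]
force: [-0.8, 0.4, 3.3]
grip_width: 0.0121
```

```bash
python3 -m pendant '[{"dx":0,"dy":0,"dz":0,"ax":0,"ay":0,"az":0,"claw":40},{"dx":0,"dy":0,"dz":0,"ax":0,"ay":0,"az":0,"claw":40},{"dx":0,"dy":0,"dz":0,"ax":0,"ay":0,"az":0,"claw":40},{"dx":0,"dy":0,"dz":0,"ax":0,"ay":0,"az":0,"claw":40},{"dx":0,"dy":0,"dz":-20,"ax":0,"ay":0,"az":0,"claw":40},{"dx":0,"dy":0,"dz":-55,"ax":0,"ay":0,"az":0,"claw":40},{"dx":0,"dy":0,"dz":-95,"ax":0,"ay":0,"az":0,"claw":60},{"dx":0,"dy":0,"dz":-125,"ax":0,"ay":0,"az":1,"claw":85},{"dx":0,"dy":0,"dz":-125,"ax":0,"ay":0,"az":-1,"claw":85},{"dx":0,"dy":0,"dz":-125,"ax":0,"ay":0,"az":-1,"claw":85}]'
python3 - <<'E'
from h import *
grab('wrist','x')
E
```

```text
clock: 23.47
position: [0.4245, -0.2563, 0.0986]
tool_rot: [3.14, -0.003, 0.002]
force: [0.2, -0.2, -0.9]
grip_width: 0.0843
```

View pics/wrist_x.png

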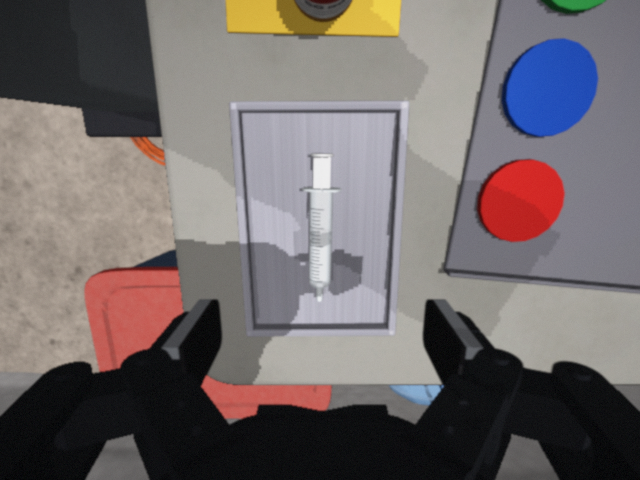

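```bash
python3 - <<'E'
from h import *
f=grab('wrist'); 
for u,v,z in [(233,103,.014),(407,102,.014),(393,333,.014),(249,334,.014),(320,154,.012),(319,300,.012)]: print(plane(f,u,v,z).round(4))
g=grab('side','y');h=grab('scene','y')
for c,hs in (('green',(50,80)),('blue',(100,125)),('red',(172,6))):
    out=[]
    for n,F,bx in (('side',g,(255,160,370,215)),('scene',h,(140,225,230,300))):
        m=hue(F,*hs,s=120,v=50);k=np.zeros_like(m);x0,y0,x1,y1=bx;k[y0:y1,x0:x1]=m[y0:y1,x0:x1]
        B=blobs(k,25)[0]; print(c,n,B); 
        out.append(ray(F,*max(B,key=lambda b:b[1][4])[2]) if B else None)
        if B: print(plane(F,*min(B,key=lambda b:b[2][1])[2],.074).round(4))
    if all(o is not None for o in out): print('tri',tri(*out).round(4))
E
```

```text
[ 0.3618 -0.1592]
[ 0.4833 -0.1585]
[ 0.4839 -0.3403]
[ 0.3623 -0.3414]
[ 0.4225 -0.1938]
[ 0.4215 -0.3108]
green side [(1, [337, 170, 15, 10, 140], [343.9, 174.4])]
[0.4295 0.045 ]
green scene [(1, [146, 233, 25, 22, 448], [158.3, 243.1])]
[0.4252 0.0471]
tri [0.4256 0.0477 0.0727]
blue side [(1, [314, 175, 9, 4, 29], [318.1, 176.5]), (2, [311, 192, 16, 4, 31], [318.3, 193.9])]
[ 0.4118 -0.0142]
blue scene [(1, [177, 257, 15, 11, 131], [184.0, 262.2]), (2, [179, 281, 23, 9, 31], [190.3, 286.7])]
[ 0.4279 -0.0159]
tri [ 0.4334 -0.0143  0.0504]
red side [(1, [288, 180, 10, 4, 34], [292.5, 181.5]), (2, [285, 197, 17, 4, 41], [293.1, 198.9])]
[ 0.4113 -0.0795]
red scene [(1, [203, 280, 18, 11, 149], [211.7, 285.1])]
[ 0.4277 -0.0824]
tri [ 0.4344 -0.0799  0.0502]
```

View pics/scene_y.png

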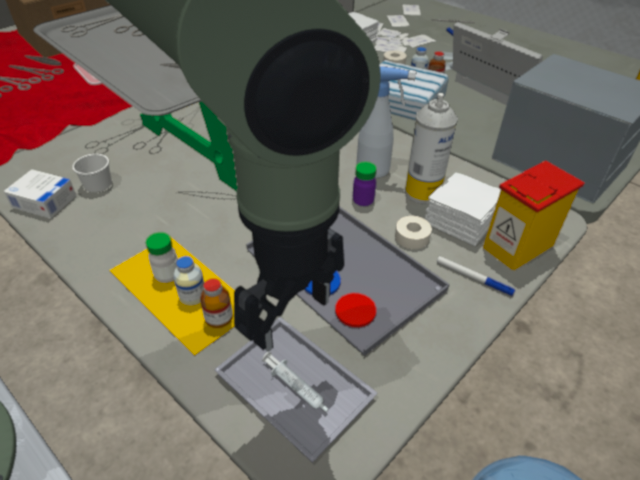

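The syringe lies mid-dish, at (320,230) in the wrist view with the dish's centre column at 320. Next I bring the bottles back, brown first.

```bash
python3 -m pendant '[{"dx":1,"dy":-35,"dz":0,"ax":0,"ay":0,"az":0,"claw":85},{"dx":1,"dy":-70,"dz":0,"ax":0,"ay":0,"az":0,"claw":85},{"dx":1,"dy":-105,"dz":0,"ax":0,"ay":0,"az":0,"claw":85},{"dx":1,"dy":-140,"dz":0,"ax":0,"ay":0,"az":0,"claw":85},{"dx":1,"dy":-170,"dz":0,"ax":0,"ay":0,"az":0,"claw":85},{"dx":1,"dy":-170,"dz":0,"ax":0,"ay":0,"az":0,"claw":85},{"dx":1,"dy":-170,"dz":0,"ax":0,"ay":0,"az":0,"claw":85}]' 25
python3 - <<'E'
from h import *
f=grab('wrist','z'); print(observe()['position'],observe()['tool_rot'])
m=hue(f,172,6,s=100,v=40)
for b in blobs(m,300)[0]: print(b[1:],plane(f,*b[2],.078).round(4))
E
```

```text
clock: 24.25
position: [0.4242, -0.0844, 0.0963]
tool_rot: [-3.141, 0.002, 0.003]
force: [0.0, 0.2, 0.3]
grip_width: 0.085
[ 0.42425953 -0.08565844  0.09637915] [3.14155476e+00 1.38951895e-03 8.01679097e-04]
([302, 250, 44, 38, 1253], [323.4, 268.4]) [ 0.4253 -0.0862]
([99, 335, 60, 38, 1243], [123.3, 350.2]) [ 0.2965 -0.143 ]
([114, 434, 32, 37, 689], [128.7, 452.1]) [ 0.2873 -0.2261]
```

View pics/wrist_z.png

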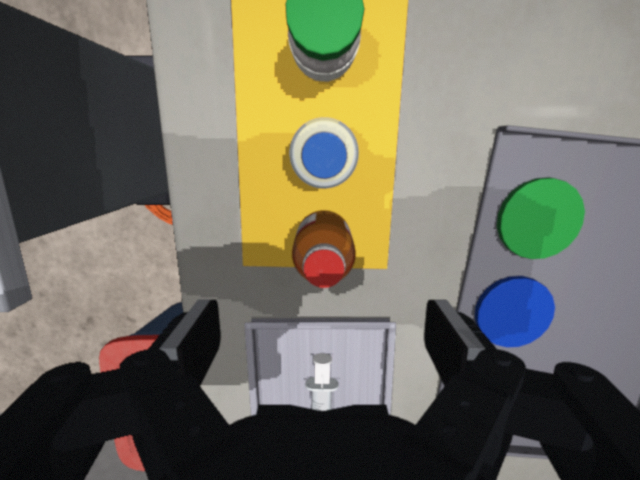

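```bash
python3 -m pendant '[{"dx":1,"dy":0,"dz":25,"ax":0,"ay":0,"az":0,"claw":85},{"dx":1,"dy":0,"dz":50,"ax":0,"ay":0,"az":0,"claw":85},{"dx":1,"dy":0,"dz":75,"ax":0,"ay":0,"az":0,"claw":85},{"dx":1,"dy":0,"dz":98,"ax":0,"ay":0,"az":0,"claw":85},{"dx":1,"dy":0,"dz":108,"ax":0,"ay":0,"az":0,"claw":85},{"dx":1,"dy":0,"dz":108,"ax":0,"ay":0,"az":0,"claw":85},{"dx":1,"dy":0,"dz":108,"ax":0,"ay":0,"az":0,"claw":85}]'
python3 -m pendant '[{"dx":0,"dy":0,"dz":0,"ax":0,"ay":0,"az":0,"claw":35},{"dx":0,"dy":0,"dz":0,"ax":0,"ay":0,"az":0,"claw":35},{"dx":0,"dy":0,"dz":0,"ax":0,"ay":0,"az":0,"claw":35},{"dx":0,"dy":0,"dz":0,"ax":0,"ay":0,"az":0,"claw":35},{"dx":0,"dy":0,"dz":0,"ax":0,"ay":0,"az":0,"claw":35},{"dx":0,"dy":0,"dz":0,"ax":0,"ay":0,"az":0,"claw":35}]'
```

```text
clock: 24.88
position: [0.4252, -0.0866, -0.011]
tool_rot: [3.141, 0.001, -0.001]
force: [0.1, 0.7, 0.3]
grip_width: 0.0848
clock: 25.38
position: [0.4262, -0.086, -0.0102]
tool_rot: [3.141, -0.001, -0.0]
force: [-1.1, 0.6, 12.7]
grip_width: 0.0423
```

```bash
python3 -m pendant '[{"dx":0,"dy":0,"dz":-15,"ax":0,"ay":0,"az":0,"claw":35},{"dx":0,"dy":0,"dz":-45,"ax":0,"ay":0,"az":0,"claw":35},{"dx":0,"dy":5,"dz":-75,"ax":0,"ay":0,"az":0,"claw":35},{"dx":25,"dy":25,"dz":-75,"ax":0,"ay":0,"az":0,"claw":35},{"dx":55,"dy":50,"dz":-75,"ax":0,"ay":0,"az":0,"claw":35},{"dx":85,"dy":78,"dz":-75,"ax":0,"ay":0,"az":0,"claw":35},{"dx":110,"dy":103,"dz":-75,"ax":0,"ay":0,"az":0,"claw":35},{"dx":135,"dy":128,"dz":-75,"ax":0,"ay":0,"az":0,"claw":35},{"dx":152,"dy":141,"dz":-75,"ax":0,"ay":0,"az":0,"claw":35},{"dx":152,"dy":141,"dz":-75,"ax":0,"ay":0,"az":0,"claw":35}]'
python3 -m pendant '[{"dx":0,"dy":0,"dz":20,"ax":0,"ay":0,"az":0,"claw":35},{"dx":0,"dy":0,"dz":40,"ax":0,"ay":0,"az":0,"claw":35},{"dx":0,"dy":0,"dz":52,"ax":0,"ay":0,"az":0,"claw":35},{"dx":0,"dy":0,"dz":58,"ax":0,"ay":0,"az":0,"claw":35},{"dx":0,"dy":0,"dz":60,"ax":0,"ay":0,"az":0,"claw":35},{"dx":0,"dy":0,"dz":60,"ax":0,"ay":0,"az":0,"claw":35}]'
python3 pic.py aa 200 150 370 320 260 200 420 360
```

```text
clock: 26.22
position: [0.58, -0.2302, 0.0642]
tool_rot: [3.14, -0.002, -0.002]
force: [-1.1, 0.6, -1.7]
grip_width: 0.0424
clock: 26.72
position: [0.5776, -0.2268, 0.0042]
tool_rot: [-3.142, 0.0, 0.0]
force: [0.7, 0.5, 0.1]
grip_width: 0.0426
```

View pics/aa.png

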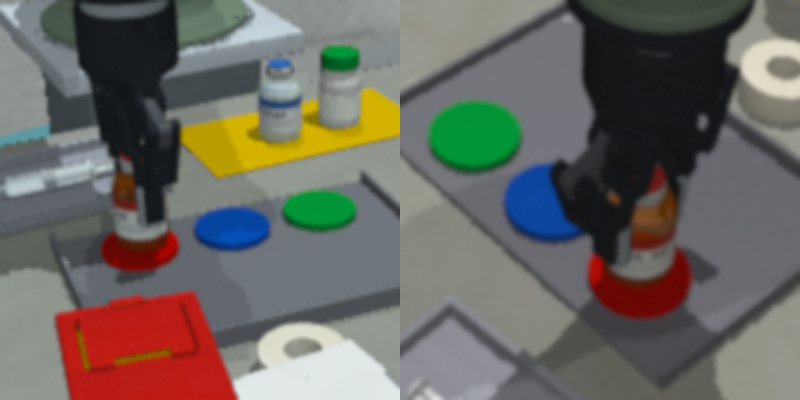

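```bash
python3 -m pendant '[{"dx":0,"dy":0,"dz":1,"ax":0,"ay":0,"az":0,"claw":35},{"dx":0,"dy":0,"dz":2,"ax":0,"ay":0,"az":0,"claw":35},{"dx":0,"dy":0,"dz":2,"ax":0,"ay":0,"az":0,"claw":35}]'
python3 -m pendant '[{"dx":0,"dy":0,"dz":1,"ax":0,"ay":0,"az":0,"claw":35},{"dx":0,"dy":0,"dz":1,"ax":0,"ay":0,"az":0,"claw":35}]'
```

```text
clock: 27.07
position: [0.5777, -0.2269, 0.0022]
tool_rot: [3.141, -0.0, -0.0]
force: [-0.7, 1.4, -0.5]
grip_width: 0.0424
clock: 27.23
position: [0.5776, -0.2269, 0.001]
tool_rot: [3.142, -0.0, 0.0]
force: [-0.6, 0.4, -1.0]
grip_width: 0.0426
```

```bash
python3 -m pendant '[{"dx":0,"dy":0,"dz":0.7,"ax":0,"ay":0,"az":0,"claw":35},{"dx":0,"dy":0,"dz":0.7,"ax":0,"ay":0,"az":0,"claw":35}]'
```

```text
clock: 27.4
position: [0.5776, -0.2269, 0.0009]
tool_rot: [3.142, -0.0, -0.0]
force: [-4.2, 1.6, 11.3]
grip_width: 0.0425
```

```bash
python3 -m pendant '[{"dx":0,"dy":0,"dz":0,"ax":0,"ay":0,"az":0,"claw":60},{"dx":0,"dy":0,"dz":0,"ax":0,"ay":0,"az":0,"claw":85},{"dx":0,"dy":0,"dz":0,"ax":0,"ay":0,"az":0,"claw":85},{"dx":0,"dy":0,"dz":0,"ax":0,"ay":0,"az":0,"claw":85},{"dx":0,"dy":0,"dz":-30,"ax":0,"ay":0,"az":0,"claw":85},{"dx":0,"dy":0,"dz":-65,"ax":0,"ay":0,"az":0,"claw":85},{"dx":0,"dy":0,"dz":-100,"ax":0,"ay":0,"az":0,"claw":85},{"dx":0,"dy":0,"dz":-100,"ax":0,"ay":0,"az":0,"claw":85},{"dx":0,"dy":0,"dz":-100,"ax":0,"ay":0,"az":0,"claw":85}]'
python3 - <<'E'
from h import *
f=grab('wrist','ab'); print(observe()['position'])
m=hue(f,172,6,s=100,v=40); l=blobs(m)[1]
for b in blobs(m,300)[0]:
    v,u=np.nonzero(l==b[0]); P=np.array([plane(f,a,q,.014) for a,q in zip(u,v)],np.float32)
    print(b[1:],'cap',plane(f,*b[2],.089).round(4),'pad',cv2.minEnclosingCircle(P))
E
```

```text
clock: 28.15
position: [0.5787, -0.2273, 0.1023]
tool_rot: [3.141, -0.003, -0.0]
force: [-0.8, 0.0, -0.7]
grip_width: 0.0852
[ 0.57774427 -0.22692024  0.10069438]
([280, 197, 80, 63, 2349], [321.1, 221.3]) cap [ 0.5784 -0.1991] pad ((0.5773082971572876, -0.2286057025194168), 0.031919222325086594)
([298, 248, 44, 40, 1316], [319.5, 267.4]) cap [ 0.5775 -0.2267] pad ((0.5771279335021973, -0.2552519142627716), 0.017751261591911316)
([217, 408, 42, 18, 473], [236.3, 413.8]) cap [ 0.5219 -0.3305] pad ((0.5011826753616333, -0.39592745900154114), 0.01925620809197426)
```

View pics/wrist_ab.png

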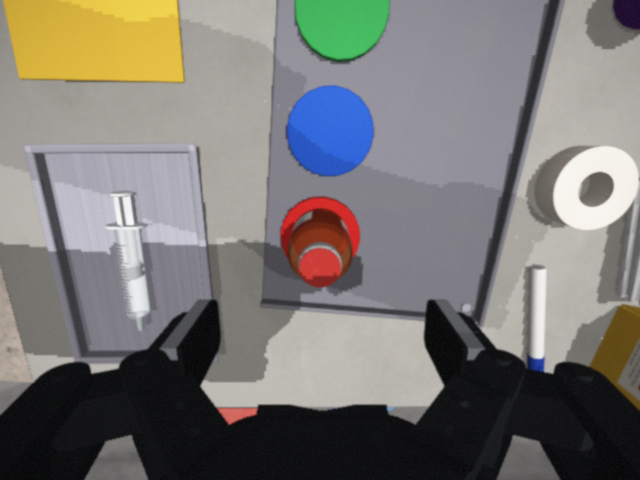

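Brown stands on the red pad, with cap and pad centres about 2 mm apart. Next is the clear vial.

```bash
python3 -m pendant '[{"dx":-25,"dy":-30,"dz":0,"ax":0,"ay":0,"az":0,"claw":85},{"dx":-50,"dy":-62,"dz":0,"ax":0,"ay":0,"az":0,"claw":85},{"dx":-75,"dy":-94,"dz":0,"ax":0,"ay":0,"az":0,"claw":85},{"dx":-100,"dy":-126,"dz":0,"ax":0,"ay":0,"az":0,"claw":85},{"dx":-125,"dy":-158,"dz":0,"ax":0,"ay":0,"az":0,"claw":85},{"dx":-145,"dy":-190,"dz":0,"ax":0,"ay":0,"az":0,"claw":85},{"dx":-152,"dy":-207,"dz":0,"ax":0,"ay":0,"az":0,"claw":85},{"dx":-152,"dy":-207,"dz":0,"ax":0,"ay":0,"az":0,"claw":85},{"dx":-152,"dy":-207,"dz":0,"ax":0,"ay":0,"az":0,"claw":85},{"dx":-152,"dy":-207,"dz":0,"ax":0,"ay":0,"az":0,"claw":85}]'
python3 - <<'E'
from h import *
f=grab('wrist','ac'); print(observe()['position'])
m=hue(f,105,125,s=100,v=40)
for b in blobs(m,300)[0]: print(b[1:],plane(f,*b[2],.078).round(4))
E
```

```text
clock: 29.03
position: [0.4256, -0.0204, 0.0998]
tool_rot: [3.141, 0.001, -0.0]
force: [0.2, -0.7, -0.4]
grip_width: 0.085
[ 0.42570557 -0.02067898  0.0998436 ]
([301, 245, 40, 37, 1149], [320.9, 262.9]) [ 0.4251 -0.02  ]
([492, 341, 46, 31, 561], [517.4, 353.4]) [ 0.5541 -0.0829]
```

View pics/wrist_ac.png

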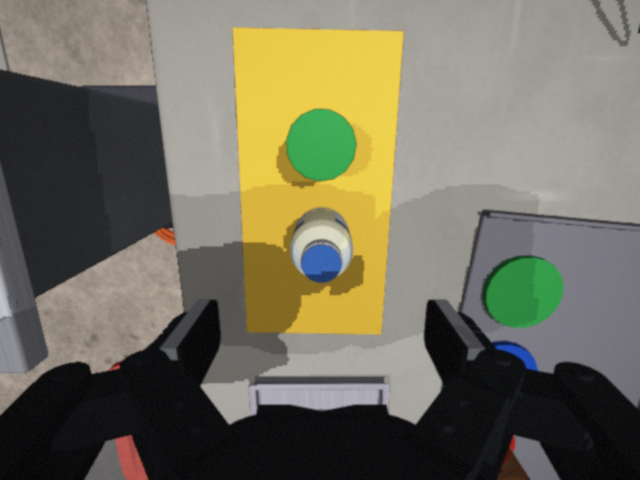

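```bash
python3 -m pendant '[{"dx":0,"dy":0,"dz":25,"ax":0,"ay":0,"az":0,"claw":85},{"dx":0,"dy":0,"dz":50,"ax":0,"ay":0,"az":0,"claw":85},{"dx":0,"dy":0,"dz":75,"ax":0,"ay":0,"az":0,"claw":85},{"dx":0,"dy":0,"dz":98,"ax":0,"ay":0,"az":0,"claw":85},{"dx":0,"dy":0,"dz":110,"ax":0,"ay":0,"az":0,"claw":85},{"dx":0,"dy":0,"dz":110,"ax":0,"ay":0,"az":0,"claw":85},{"dx":0,"dy":0,"dz":110,"ax":0,"ay":0,"az":0,"claw":85}]'
python3 -m pendant '[{"dx":0,"dy":0,"dz":0,"ax":0,"ay":0,"az":0,"claw":35},{"dx":0,"dy":0,"dz":0,"ax":0,"ay":0,"az":0,"claw":35},{"dx":0,"dy":0,"dz":0,"ax":0,"ay":0,"az":0,"claw":35},{"dx":0,"dy":0,"dz":0,"ax":0,"ay":0,"az":0,"claw":35},{"dx":0,"dy":0,"dz":0,"ax":0,"ay":0,"az":0,"claw":35},{"dx":0,"dy":0,"dz":0,"ax":0,"ay":0,"az":0,"claw":35}]'
```

```text
clock: 29.67
position: [0.4253, -0.0207, -0.0101]
tool_rot: [3.141, 0.002, -0.001]
force: [0.0, 0.8, -0.5]
grip_width: 0.0855
clock: 30.17
position: [0.4261, -0.02, -0.009]
tool_rot: [3.142, -0.001, -0.0]
force: [-1.5, -0.1, 11.1]
grip_width: 0.0426
```

```bash
python3 -m pendant '[{"dx":0,"dy":0,"dz":-15,"ax":0,"ay":0,"az":0,"claw":35},{"dx":0,"dy":0,"dz":-45,"ax":0,"ay":0,"az":0,"claw":35},{"dx":5,"dy":0,"dz":-75,"ax":0,"ay":0,"az":0,"claw":35},{"dx":30,"dy":20,"dz":-75,"ax":0,"ay":0,"az":0,"claw":35},{"dx":60,"dy":45,"dz":-75,"ax":0,"ay":0,"az":0,"claw":35},{"dx":90,"dy":70,"dz":-75,"ax":0,"ay":0,"az":0,"claw":35},{"dx":120,"dy":95,"dz":-75,"ax":0,"ay":0,"az":0,"claw":35},{"dx":145,"dy":118,"dz":-75,"ax":0,"ay":0,"az":0,"claw":35},{"dx":159,"dy":129,"dz":-75,"ax":0,"ay":0,"az":0,"claw":35},{"dx":159,"dy":129,"dz":-75,"ax":0,"ay":0,"az":0,"claw":35}]'
python3 -m pendant '[{"dx":0,"dy":0,"dz":20,"ax":0,"ay":0,"az":0,"claw":35},{"dx":0,"dy":0,"dz":40,"ax":0,"ay":0,"az":0,"claw":35},{"dx":0,"dy":0,"dz":52,"ax":0,"ay":0,"az":0,"claw":35},{"dx":0,"dy":0,"dz":58,"ax":0,"ay":0,"az":0,"claw":35},{"dx":0,"dy":0,"dz":61,"ax":0,"ay":0,"az":0,"claw":35},{"dx":0,"dy":0,"dz":61,"ax":0,"ay":0,"az":0,"claw":35},{"dx":0,"dy":0,"dz":61,"ax":0,"ay":0,"az":0,"claw":35}]'
```

```text
clock: 31.0
position: [0.5868, -0.1521, 0.0655]
tool_rot: [3.14, -0.002, -0.003]
force: [-1.5, -0.9, -1.0]
grip_width: 0.0425
clock: 31.58
position: [0.585, -0.1489, 0.005]
tool_rot: [3.141, -0.001, 0.0]
force: [0.3, -0.4, -0.3]
grip_width: 0.0426
```

```bash
python3 -m pendant '[{"dx":0,"dy":0,"dz":1,"ax":0,"ay":0,"az":0,"claw":35},{"dx":0,"dy":0,"dz":2,"ax":0,"ay":0,"az":0,"claw":35},{"dx":0,"dy":0,"dz":2,"ax":0,"ay":0,"az":0,"claw":35}]'
python3 -m pendant '[{"dx":0,"dy":0,"dz":1,"ax":0,"ay":0,"az":0,"claw":35},{"dx":0,"dy":0,"dz":1,"ax":0,"ay":0,"az":0,"claw":35}]'
```

```text
clock: 31.83
position: [0.5848, -0.1489, 0.0026]
tool_rot: [3.142, -0.0, -0.0]
force: [0.0, 0.3, -0.6]
grip_width: 0.0422
clock: 32.0
position: [0.5848, -0.149, 0.0021]
tool_rot: [3.141, -0.001, -0.0]
force: [-4.3, 0.8, 12.9]
grip_width: 0.0425
```

```bash
python3 -m pendant '[{"dx":0,"dy":0,"dz":0,"ax":0,"ay":0,"az":0,"claw":60},{"dx":0,"dy":0,"dz":0,"ax":0,"ay":0,"az":0,"claw":85},{"dx":0,"dy":0,"dz":0,"ax":0,"ay":0,"az":0,"claw":85},{"dx":0,"dy":0,"dz":0,"ax":0,"ay":0,"az":0,"claw":85},{"dx":0,"dy":0,"dz":-30,"ax":0,"ay":0,"az":0,"claw":85},{"dx":0,"dy":0,"dz":-65,"ax":0,"ay":0,"az":0,"claw":85},{"dx":0,"dy":0,"dz":-100,"ax":0,"ay":0,"az":0,"claw":85},{"dx":0,"dy":0,"dz":-100,"ax":0,"ay":0,"az":0,"claw":85},{"dx":0,"dy":0,"dz":-100,"ax":0,"ay":0,"az":0,"claw":85}]'
python3 - <<'E'
from h import *
f=grab('wrist','ad'); print(observe()['position'])
m=hue(f,105,125,s=100,v=40); l=blobs(m)[1]
for b in blobs(m,300)[0]:
    v,u=np.nonzero(l==b[0]); P=np.array([plane(f,a,q,.014) for a,q in zip(u,v)],np.float32)
    print(b[1:],'cap',plane(f,*b[2],.089).round(4),'pad',cv2.minEnclosingCircle(P))
E
```

```text
clock: 32.75
position: [0.5857, -0.1491, 0.1032]
tool_rot: [3.141, -0.003, -0.0]
force: [-0.4, 0.0, 0.1]
grip_width: 0.0851
[ 0.58476141 -0.14891955  0.10169756]
([281, 195, 80, 60, 1709], [320.9, 216.9]) cap [ 0.5853 -0.1187] pad ((0.5847324728965759, -0.1488763988018036), 0.03169349581003189)
([300, 249, 41, 39, 1253], [319.7, 267.9]) cap [ 0.5846 -0.1492] pad ((0.5843772292137146, -0.17766205966472626), 0.017003633081912994)
([507, 434, 15, 31, 347], [514.6, 449.6]) cap [ 0.7199 -0.2838] pad ((0.7731866240501404, -0.36404740810394287), 0.01912672258913517)
```

View pics/wrist_ad.png

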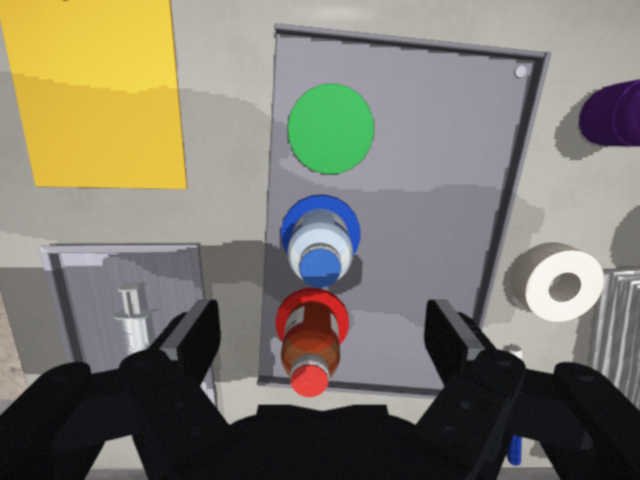

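The clear vial is centred on the blue pad. The last one is the white pill bottle.

```bash
python3 -m pendant '[{"dx":-25,"dy":-30,"dz":0,"ax":0,"ay":0,"az":0,"claw":85},{"dx":-50,"dy":-62,"dz":0,"ax":0,"ay":0,"az":0,"claw":85},{"dx":-75,"dy":-94,"dz":0,"ax":0,"ay":0,"az":0,"claw":85},{"dx":-100,"dy":-126,"dz":0,"ax":0,"ay":0,"az":0,"claw":85},{"dx":-125,"dy":-158,"dz":0,"ax":0,"ay":0,"az":0,"claw":85},{"dx":-150,"dy":-185,"dz":0,"ax":0,"ay":0,"az":0,"claw":85},{"dx":-160,"dy":-199,"dz":0,"ax":0,"ay":0,"az":0,"claw":85},{"dx":-160,"dy":-199,"dz":0,"ax":0,"ay":0,"az":0,"claw":85},{"dx":-160,"dy":-199,"dz":0,"ax":0,"ay":0,"az":0,"claw":85},{"dx":-160,"dy":-199,"dz":0,"ax":0,"ay":0,"az":0,"claw":85}]'
python3 - <<'E'
from h import *
f=grab('wrist','ae'); print(observe()['position'])
m=hue(f,50,80,s=100,v=40)
for b in blobs(m,300)[0]: print(b[1:],plane(f,*b[2],.076).round(4))
E
```

```text
clock: 33.63
position: [0.4247, 0.0496, 0.1008]
tool_rot: [3.141, 0.001, -0.0]
force: [0.6, -0.6, 0.2]
grip_width: 0.0848
[0.42483816 0.04935976 0.10084382]
([616, 44, 24, 98, 1202], [631.5, 106.4]) [0.5927 0.1391]
([292, 230, 63, 63, 3091], [322.4, 261.3]) [0.4251 0.05  ]
([489, 331, 59, 42, 1412], [522.5, 349.0]) [ 0.5579 -0.0116]
```

View pics/wrist_ae.png

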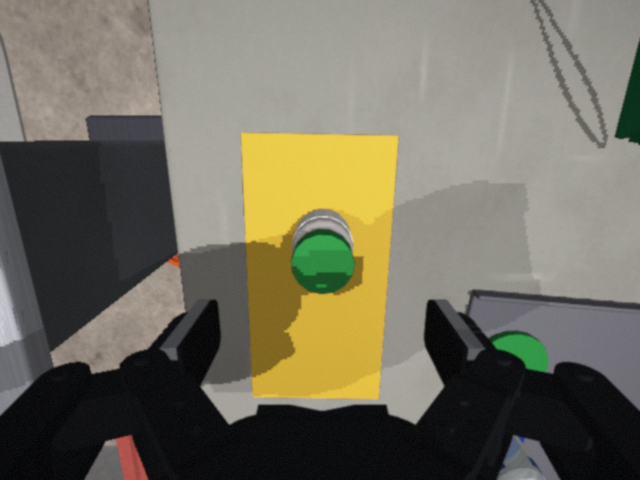

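```bash
python3 -m pendant '[{"dx":0,"dy":0,"dz":25,"ax":0,"ay":0,"az":0,"claw":85},{"dx":0,"dy":0,"dz":50,"ax":0,"ay":0,"az":0,"claw":85},{"dx":0,"dy":0,"dz":75,"ax":0,"ay":0,"az":0,"claw":85},{"dx":0,"dy":0,"dz":98,"ax":0,"ay":0,"az":0,"claw":85},{"dx":0,"dy":0,"dz":112,"ax":0,"ay":0,"az":0,"claw":85},{"dx":0,"dy":0,"dz":112,"ax":0,"ay":0,"az":0,"claw":85},{"dx":0,"dy":0,"dz":112,"ax":0,"ay":0,"az":0,"claw":85}]'
python3 -m pendant '[{"dx":0,"dy":0,"dz":0,"ax":0,"ay":0,"az":0,"claw":35},{"dx":0,"dy":0,"dz":0,"ax":0,"ay":0,"az":0,"claw":35},{"dx":0,"dy":0,"dz":0,"ax":0,"ay":0,"az":0,"claw":35},{"dx":0,"dy":0,"dz":0,"ax":0,"ay":0,"az":0,"claw":35},{"dx":0,"dy":0,"dz":0,"ax":0,"ay":0,"az":0,"claw":35},{"dx":0,"dy":0,"dz":0,"ax":0,"ay":0,"az":0,"claw":35}]'
```

```text
clock: 34.27
position: [0.4243, 0.0493, -0.0112]
tool_rot: [3.141, 0.002, -0.001]
force: [0.7, -1.0, 0.3]
grip_width: 0.0851
clock: 34.77
position: [0.4251, 0.0501, -0.0099]
tool_rot: [-3.141, -0.001, -0.0]
force: [-1.5, -1.3, 14.6]
grip_width: 0.0419
```

```bash
python3 -m pendant '[{"dx":0,"dy":0,"dz":-15,"ax":0,"ay":0,"az":0,"claw":35},{"dx":0,"dy":0,"dz":-45,"ax":0,"ay":0,"az":0,"claw":35},{"dx":5,"dy":0,"dz":-75,"ax":0,"ay":0,"az":0,"claw":35},{"dx":30,"dy":20,"dz":-75,"ax":0,"ay":0,"az":0,"claw":35},{"dx":60,"dy":42,"dz":-75,"ax":0,"ay":0,"az":0,"claw":35},{"dx":92,"dy":64,"dz":-75,"ax":0,"ay":0,"az":0,"claw":35},{"dx":124,"dy":86,"dz":-75,"ax":0,"ay":0,"az":0,"claw":35},{"dx":152,"dy":108,"dz":-75,"ax":0,"ay":0,"az":0,"claw":35},{"dx":168,"dy":120,"dz":-75,"ax":0,"ay":0,"az":0,"claw":35},{"dx":168,"dy":120,"dz":-75,"ax":0,"ay":0,"az":0,"claw":35}]'
python3 -m pendant '[{"dx":0,"dy":0,"dz":20,"ax":0,"ay":0,"az":0,"claw":35},{"dx":0,"dy":0,"dz":40,"ax":0,"ay":0,"az":0,"claw":35},{"dx":0,"dy":0,"dz":52,"ax":0,"ay":0,"az":0,"claw":35},{"dx":0,"dy":0,"dz":58,"ax":0,"ay":0,"az":0,"claw":35},{"dx":0,"dy":0,"dz":61,"ax":0,"ay":0,"az":0,"claw":35},{"dx":0,"dy":0,"dz":61,"ax":0,"ay":0,"az":0,"claw":35},{"dx":0,"dy":0,"dz":61,"ax":0,"ay":0,"az":0,"claw":35}]'
python3 -m pendant '[{"dx":0,"dy":0,"dz":1,"ax":0,"ay":0,"az":0,"claw":35},{"dx":0,"dy":0,"dz":1,"ax":0,"ay":0,"az":0,"claw":35}]'
```

```text
clock: 35.6
position: [0.5953, -0.0734, 0.0646]
tool_rot: [3.14, -0.002, -0.004]
force: [-0.5, 0.3, -1.0]
grip_width: 0.042
clock: 36.18
position: [0.5929, -0.0698, 0.004]
tool_rot: [3.142, -0.001, 0.0]
force: [0.3, -0.2, -0.6]
grip_width: 0.0417
clock: 36.35
position: [0.593, -0.0699, 0.0029]
tool_rot: [3.142, -0.001, -0.0]
force: [-0.3, -0.3, 0.1]
grip_width: 0.0421
```

```bash
python3 -m pendant '[{"dx":0,"dy":0,"dz":1,"ax":0,"ay":0,"az":0,"claw":35},{"dx":0,"dy":0,"dz":1,"ax":0,"ay":0,"az":0,"claw":35}]'
python3 -m pendant '[{"dx":0,"dy":0,"dz":0.7,"ax":0,"ay":0,"az":0,"claw":35},{"dx":0,"dy":0,"dz":0.7,"ax":0,"ay":0,"az":0,"claw":35}]'
```

```text
clock: 36.52
position: [0.5927, -0.0699, 0.0015]
tool_rot: [3.142, -0.0, -0.0]
force: [0.0, 0.1, -0.2]
grip_width: 0.0419
clock: 36.68
position: [0.5927, -0.0699, 0.0013]
tool_rot: [3.142, -0.0, -0.0]
force: [-3.6, 0.1, 11.4]
grip_width: 0.0418
```

```bash
python3 -m pendant '[{"dx":0,"dy":0,"dz":0,"ax":0,"ay":0,"az":0,"claw":60},{"dx":0,"dy":0,"dz":0,"ax":0,"ay":0,"az":0,"claw":85},{"dx":0,"dy":0,"dz":0,"ax":0,"ay":0,"az":0,"claw":85},{"dx":0,"dy":0,"dz":0,"ax":0,"ay":0,"az":0,"claw":85},{"dx":0,"dy":0,"dz":-30,"ax":0,"ay":0,"az":0,"claw":85},{"dx":0,"dy":0,"dz":-65,"ax":0,"ay":0,"az":0,"claw":85},{"dx":0,"dy":0,"dz":-100,"ax":0,"ay":0,"az":0,"claw":85},{"dx":0,"dy":0,"dz":-130,"ax":0,"ay":0,"az":0,"claw":85},{"dx":0,"dy":0,"dz":-130,"ax":0,"ay":0,"az":0,"claw":85},{"dx":0,"dy":0,"dz":-130,"ax":0,"ay":0,"az":0,"claw":85}]'
python3 -m pendant '[{"dx":0,"dy":40,"dz":-30,"ax":0,"ay":0,"az":0,"claw":85},{"dx":0,"dy":80,"dz":-60,"ax":0,"ay":0,"az":0,"claw":85},{"dx":-20,"dy":110,"dz":-60,"ax":0,"ay":0,"az":0,"claw":85},{"dx":-40,"dy":140,"dz":-60,"ax":0,"ay":0,"az":0,"claw":85},{"dx":-60,"dy":170,"dz":-60,"ax":0,"ay":0,"az":0,"claw":85},{"dx":-60,"dy":200,"dz":-60,"ax":0,"ay":0,"az":0,"claw":85},{"dx":-60,"dy":200,"dz":-60,"ax":0,"ay":0,"az":0,"claw":85},{"dx":-60,"dy":200,"dz":-60,"ax":0,"ay":0,"az":0,"claw":85},{"dx":-60,"dy":200,"dz":-60,"ax":0,"ay":0,"az":0,"claw":85}]'
python3 - <<'E'
from h import *
f=grab('wrist','af');grab('side','af');grab('scene','af')
for c,hs in (('green',(50,80)),('blue',(105,125)),('red',(172,6))):
    m=hue(f,*hs,s=100,v=40); l=blobs(m)[1]
    for b in blobs(m,250)[0]:
        v,u=np.nonzero(l==b[0]); P=np.array([plane(f,a,q,.014) for a,q in zip(u,v)],np.float32)
        print(c,b[1:],'cap',plane(f,*b[2],.089).round(4),'pad',cv2.minEnclosingCircle(P))
E
```

```text
clock: 37.52
position: [0.5935, -0.07, 0.1322]
tool_rot: [3.141, -0.003, -0.0]
force: [0.4, -0.3, -1.2]
grip_width: 0.0852
clock: 38.27
position: [0.5325, -0.2691, 0.1895]
tool_rot: [-3.141, 0.001, 0.0]
force: [0.5, -0.0, -0.5]
grip_width: 0.0849
green ([355, 0, 70, 32, 1089], [387.9, 15.8]) cap [ 0.5783 -0.1137] pad ((0.5913375616073608, -0.07976822555065155), 0.03042592480778694)
blue ([344, 51, 68, 73, 1403], [368.3, 97.3]) cap [ 0.5666 -0.1666] pad ((0.584293007850647, -0.1502602994441986), 0.03186553344130516)
blue ([378, 53, 33, 37, 950], [394.0, 71.2]) cap [ 0.5847 -0.149 ] pad ((0.5985238552093506, -0.13605298101902008), 0.015449462458491325)
blue ([532, 278, 14, 38, 443], [538.6, 296.1]) cap [ 0.7205 -0.327 ] pad ((0.7694782018661499, -0.3628171980381012), 0.023822011426091194)
blue ([370, 326, 35, 28, 487], [386.0, 337.3]) cap [ 0.5902 -0.3678] pad ((0.6082231998443604, -0.4168224632740021), 0.02372140809893608)
red ([336, 141, 63, 65, 2362], [366.1, 173.1]) cap [ 0.567 -0.222] pad ((0.5766876339912415, -0.2293814718723297), 0.032025620341300964)
red ([66, 250, 103, 125, 7028], [105.4, 313.0]) cap [ 0.3408 -0.3441] pad ((0.28508347272872925, -0.3866817355155945), 0.0815742164850235)
red ([199, 325, 93, 65, 5089], [250.2, 358.0]) cap [ 0.4664 -0.3897] pad ((0.44032204151153564, -0.44068506360054016), 0.06934023648500443)
```

View pics/wrist_af.png

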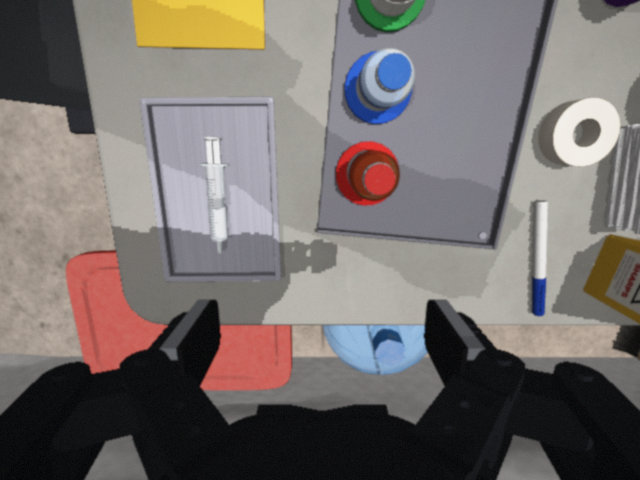

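View pics/scene_af.png

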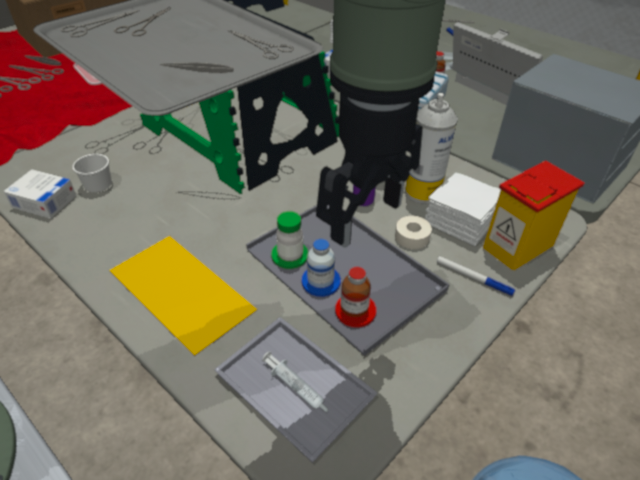

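View pics/side_af.png

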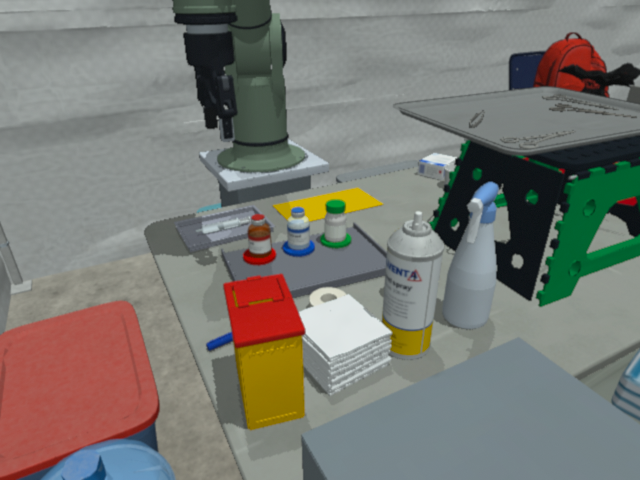

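All three bottles stand on their own pads, in the scene view at (290,238), (320,268) and (356,298). The syringe lies mid-dish at (295,380), and the arm is clear.

```bash
python3 - <<'E'
from h import *
f=grab('scene'); m=hue(f,50,80); print([b[1:] for b in blobs(m)[0] if 270<b[2][0]<310])
from workcell import job_done
print(job_done())
E
```

```text
[([303, 76, 7, 10, 57], [306.2, 80.5]), ([281, 96, 18, 13, 78], [289.2, 101.4]), ([277, 212, 24, 21, 417], [288.7, 221.6]), ([271, 246, 37, 23, 367], [288.9, 259.2])]
the job is handed in; nothing more can be done
None
```

I stood the three bottles on the yellow mat and laid the syringe lengthwise in the steel dish. Then I put each bottle back on the pad of its own cap's colour. I handed the job in at about 38 s of the 138 s; no verdict is reported.

**Last checks:**
- **Brown vial:** its cap is about 2 mm from the red pad's centre.
- **Clear vial:** its cap is under 1 mm from the blue pad's centre.
- **Pill bottle:** the overhead view cut it off, so I have no direct offset. Its cap in the scene picture is within about 1 px of where it started, and the tool let go within about 1 mm of the measured pad centre.
- **Syringe:** it lies about 2 mm from the dish's centre and nearly parallel to its length. That was measured right after release; the final pictures show it still there.
- **Upright and untouched:** every bottle stood upright in every picture I took. The purple look-alike was not touched.

**What disagreed:**
- **Fingertips:** they sat about 38 mm behind the reported TCP (about 50 mm when fully open). I set the grasp heights from the pictures and the contact force instead.
- **Cameras:** they disagreed by 3 to 8 mm on some positions, and by up to about 16 mm on the vial caps, where the side view picked up few pixels. I used the wrist view for placing.
- **First move call:** it was refused because some keys were missing from the rows, and nothing moved.

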